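# Fit the beam trap on the optical rail and open the shutter

## Task

Take the finned beam trap out of the short parking rail, lower its T-foot into the slot of the long rail at about the middle of the free stretch between the iris and the rail's end, and twist it a quarter turn so that the foot locks under the lips, the trap sitting flat on the rail with its round mouth squarely facing the laser. Only once the trap is locked, push the lever of the laser's shutter all the way over to open it. Leave the lens mount standing where it is parked.

Things in the scene. Friction and masses are not known exactly. Their poses are not given: they have to be found in the camera images.
- trap_center (a point): Beam trap: dark metal block 80 mm long (x), 40 wide (y), 44 high, on a post. Point: the block's centre, where to grip it. x points out of its round mouth (aluminium ring, 8 mm proud), z up. Side faces flat from x = -14 to +40, cooling fins behind. A round flange, 46 mm diameter, has its underside 72 mm below. Mass about 0.45 kg. It starts in the parking rail, untwisted: lift it straight up.
- trap_foot (a point): Middle of the bottom of the trap's T-foot, 24 mm below the flange's underside; axes as trap_center. Under the flange: a neck 13 mm in diameter and 11 mm long, then the hammer head, a bar with round ends, 38 mm long in y, 14 mm wide in x, 9 mm high, two sprung balls on its top near the ends, then a narrower lead-in 9 mm wide, 4 mm high.
- rail_station (a point): Long aluminium rail (fixed, 460 x 80 mm, top 50 mm above the bench). Point: on the slot's centre line, level with the top, mid free stretch. x runs along the slot away from the laser, z up. Slot 18 mm wide, lips 9 mm thick, channel below 42 mm wide. With the flange down on the top, the foot turns either way (0.2 to 0.4 N m, balls gripping under the lips), no end stop. Rail ends at x = +100 mm.
- iris_center (a point): Centre of the iris, a dark ring 56 mm across (aluminium rims) facing along the rail, fixed on the long rail, 130 mm from rail_station towards the laser, 72 mm above the rail's top. Its carrier is 46 mm long along the rail.
- laser_aperture (a point): Aperture of the laser: a fixed white box 140 mm long, 66 wide, its top 107 mm above the rail's top, its front face 9 mm behind this point. The point is in front of the laser, 72 mm above the rail's top. Axes as rail_station.
- shutter_grip (a point): Centre of the black cross grip (15 mm diameter, 26 mm long, lying along the rail) at the tip of the shutter lever, 48 to 56 mm above the laser's top. It needs 1 to 2 N and stays where it is left. Shut fingers can push it over from the -y side of the rail (axes of rail_station) towards +y.
- shutter_pivot (a point): Axis of the shutter on the laser's front, along the rail, 98 mm above the rail's top; axes as rail_station. The lever from here to the grip is 65 mm long and swings across the rail: closed it leans 0.5 rad from upright to the -y side, open 0.55 rad to the +y side. A round blade below the axis covers the aperture when closed.
- shutter (a joint): Angle of the shutter, rad: 0 closed, growing as the lever is pushed over, 1.05 fully open at its stop.
- lens_center (a point): Lens mount: ring mount with lens, 60 mm across, on a post with the same flange and foot as the trap, parked 110 mm from it along the parking rail's slot. Point on its axis 72 mm above its flange's underside; its top is 40 mm higher. Leave it alone.
- parking: Short parking rail (fixed), an offcut of the long rail's profile, 220 mm long (x), 80 wide, 50 high, slot along x. Origin at the centre of its underside. Trap and lens mount stand in its slot, 55 mm either side of its centre, either one in either place.
Mind the look-alikes: they are no part of the job. Leave any green look-alike of the part that bears trap_center alone. Leave any red look-alike of the part that bears lens_center alone.

How it is judged:
By the outcome, as a careful person would: the job done as asked, in the order asked, and still so for the second after the job is handed in, with the robot touching nothing.
It also fails if it takes over 54 s, if anything falls off the work surface, if the arm or the gripper's body presses on something with over 40 N, if the wrist force passes 120 N, or if a joint passes its speed limit or range.

## Robot

A 6-joint arm with a two-finger parallel gripper is mounted at the origin on the work surface. World frame = base frame: x ahead of the robot, y to its left, z up, the work surface at z = 0. Lengths are in m, angles in rad, forces in N, time in s.
With the tool pointing down it reaches from about 0.275 to 0.75 m from the base axis. Payload 10.2 kg.
Tool frame: the origin (TCP) lies midway between the tips of the shut fingers; the grasp point (between the pads) lies 19 mm behind it (robot.hold_point_z is the distance from the TCP to the grasp point, in m); z points along the fingers, x is the direction in which the jaws open and shut, and the axes are right-handed (so a half turn about z gives the same grasp; the last joint's range is limited). The gripper opens to 85 mm and grips with 20 to 120 N. Pads are 22 mm wide; open, the fingers measure 114 mm over their backs; the gripper's body (76 mm by 85 mm) begins 54 mm behind the grasp point. The pads swing forward as they close: fully open they stand 13 mm farther back than shut.
Start: joints at [0.933, 0.313, 1.498, -0, 1.331, -0.223], TCP at [0.212, 0.48, 0.2] pointing down, gripper open.
Joint ranges: [-2.94, 2.94], [-0.97, 2.17], [0.19, 2.56], [-1.23, 4.37], [0.02, 3.11], [-2.88, 2.88]. Speed limits (rad/s): [2.39, 2.39, 3.01, 3.14, 3.14, 3.14].

## Interface

Orientations are given as a rotation vector (axis times angle).
In Python, from bench import robot gives the robot as it stands.
- The arm moves only by the tool drive_tool, never from a script. Its argument "motion" is a list of rows, each a list of 7 numbers: the shift along the world's x, y, z in mm, then the turn, a rotation vector about the world's x, y, z in degrees, then the closure, from 0 (fully open) to 1 (shut). A call has 1 to 5 rows; each row is the pose to reach, as a shift and turn from the pose measured when the call began; what a row does not reach only later rows make up. A row lasts 1/8 s, in which the tool goes at most 62.5 mm and 10.7 degrees, less where a joint would pass 70% of its speed; a pose out of reach is approached as far as the arm can. A call with a gripper value outside its range is refused whole. The fingers move at their own pace and stop on an object; the grip force is fixed at half the most. Time passes only in rows, so rows that repeat a pose let the fingers close. It gives the time, the measured TCP pose, the force and the opening at its end, in the units of the state.
- robot.observe(): the state, without advancing time (a new reading comes with each control period).
- robot.camera(name): name is "scene" or "top" or "wrist"; returns the picture (420x560x3 uint8, blue, green, red); there is no depth.
- robot.get_calibration(name): a dict with "K" (3x3 intrinsics, pixels), "k1" (the pictures are not rectified: a ray, as slopes to the right and down, at radius r is drawn at 1 + k1 r^2 times it, then the intrinsics apply), "R" (3x3) and "t" (3): a world point X has camera coordinates R X + t; the wrist camera has in their place "T_tool_cam" (4x4, takes a point from camera to tool coordinates, whose origin is the TCP and whose axes are the tool frame's). Camera axes: x right, y down, z forward; pixel columns grow to the right and rows downward; lengths in m; the calibration is good to about 2 mm. A picture is of the moment at which its call begins: read the wrist's pose just before it. get_calibration takes no time and is no camera call.
- robot.hand_in(): hands the job in, once; it reports no verdict.
The state is a dict: "time": time; "q": joint angles; "joint_velocities": joint speeds; "joint_efforts": joint torques, N m; "tool_pos": TCP position; "tool_rot": TCP orientation; "ft_force": force on the tool from outside, world axes, zero at the start; "wrist_torque": the same for the moment, N m; "grip_width": finger opening in m.
Only numpy, scipy, OpenCV 4.12 (cv2) and the standard library are available. Lean on these libraries where they do the work, as an engineer would, in place of code of your own. Each camera call takes 0.05 s, during which the arm holds its last target.

## Working session

There is one attempt and no reset: what is moved stays moved. The work goes in short steps, Python scripts to look and compute and a tool call to move; the robot and the scene stay as the last step left them, time stands still between calls to the robot, and variables do not carry over. Pictures are saved under pics/ and viewed, and the job is handed in when it is done.

Besides the shell and the picture viewer there is one more tool, called after ">>>" as a command line: name --pt "numbers of a row" for each row, then --argument value for the rest. drive_tool: Moves the arm, as the interface text tells. Its arguments: {"type":"object","properties":{"motion":{"type":"array","items":{"type":"array","items":{"type":"number"}}}},"required":["motion"]}

```bash
ls; mkdir -p pics; python3 - <<'E'
from bench import robot
import cv2
s=robot.observe();print(s)
for n in("scene","top","wrist"):
    cv2.imwrite(f"pics/{n}0.png",robot.camera(n)); print(n,robot.get_calibration(n))
E
```

```text
pics
{'time': 0.0, 'q': array([ 9.32607966e-01,  3.13461947e-01,  1.49845286e+00, -2.17588732e-05,
        1.33099735e+00, -2.23419152e-01]), 'joint_velocities': array([ 1.99568957e-05, -3.21881071e-05, -2.70521491e-04, -5.00678491e-04,
        4.16184291e-04, -1.40606408e-03]), 'joint_efforts': array([-1.33855992e-03, -4.12274909e+01, -2.59728670e+01, -3.48667090e-04,
        4.37758208e-03,  9.47535256e-06]), 'tool_pos': array([0.21140417, 0.4802231 , 0.19912305]), 'tool_rot': array([ 2.63083446e+00,  1.71618991e+00, -1.93191151e-03]), 'ft_force': array([-0.83737879, -0.12491828, -1.18304259]), 'wrist_torque': array([-0.01260642, -0.02362948, -0.00718562]), 'grip_width': 0.08572643216350881}
scene {'K': array([[464.25068542,   0.        , 280.93007549],
       [  0.        , 464.25068542, 209.73601683],
       [  0.        ,   0.        ,   1.        ]]), 'k1': -0.1397980474975308, 'R': array([[ 0.52711386,  0.8497176 , -0.01144443],
       [ 0.57107487, -0.36416939, -0.73569977],
       [-0.62930475,  0.38126192, -0.6772111 ]]), 't': array([-0.19760238, -0.18741964,  1.41719719])}
[... 249 characters left out ...]
      [-0.97287982,  0.01409211, -0.23088151],
       [ 0.23093661,  0.00239406, -0.97296585]]), 't': array([-0.05467129,  0.48307939,  0.87446382])}
wrist {'K': array([[351.46126982,   0.        , 280.89445343],
       [  0.        , 351.46126982, 205.31059793],
       [  0.        ,   0.        ,   1.        ]]), 'k1': -0.06550830117200965, 'T_tool_cam': array([[ 9.99999041e-01, -4.78438553e-04,  1.29980284e-03,
         5.33525542e-04],
       [ 9.03618782e-05,  9.58981792e-01,  2.83467659e-01,
        -7.19036473e-02],
       [-1.38210912e-03, -2.83467270e-01,  9.58980916e-01,
        -1.73332280e-01],
       [ 0.00000000e+00,  0.00000000e+00,  0.00000000e+00,
         1.00000000e+00]])}
```

View pics/scene0.png

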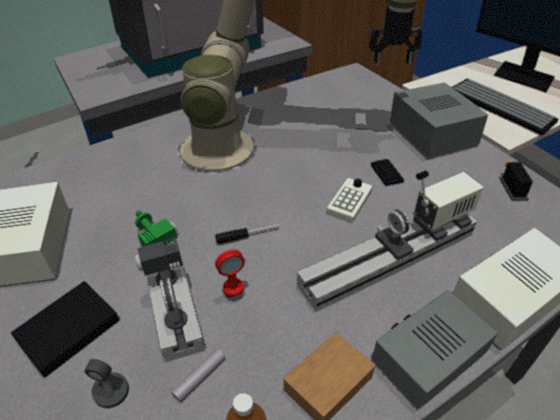

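View pics/top0.png

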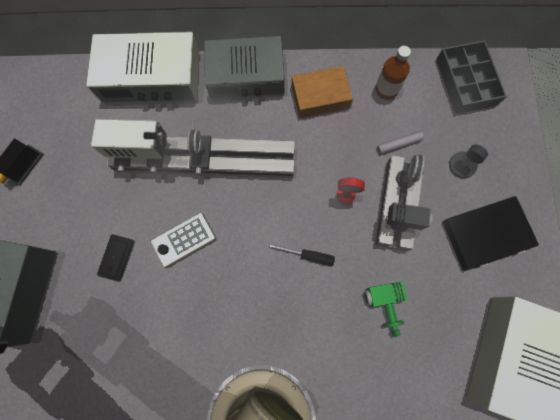

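View pics/wrist0.png

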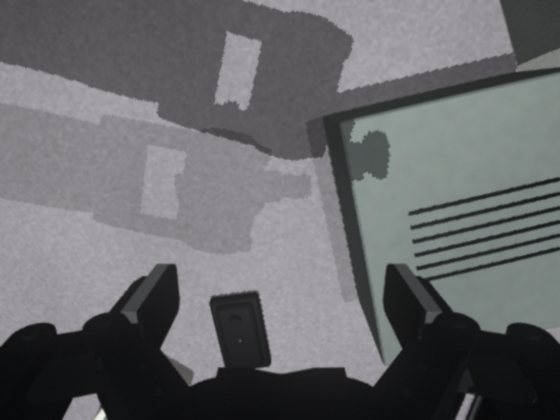

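```bash
cat > h.py <<'E'
import numpy as np, cv2
from scipy.spatial.transform import Rotation as Ro
from bench import robot
def cam(n,s=None):
    c=robot.get_calibration(n)
    if n=="wrist":
        s=s or robot.observe()
        Rt=Ro.from_rotvec(s['tool_rot']).as_matrix(); T=np.array(c['T_tool_cam'])
        Rw=Rt@T[:3,:3]; o=Rt@T[:3,3]+s['tool_pos']; return c,Rw.T,-Rw.T@o
    return c,np.array(c['R']),np.array(c['t'])
def ray(n,uv,s=None):
    c,R,t=cam(n,s)
    K=c['K'];d=np.array([(uv[0]-K[0,2])/K[0,0],(uv[1]-K[1,2])/K[1,1]])
    p=cv2.undistortPoints(np.array([[uv]],float),K,np.array([c['k1'],0,0,0.]))[0,0]
    return -R.T@t, R.T@np.array([p[0],p[1],1.])
def onz(n,uv,z,s=None):
    o,d=ray(n,uv,s); return o+d*(z-o[2])/d[2]
def proj(n,X,s=None):
    c,R,t=cam(n,s)
    X=np.atleast_2d(np.array(X,float))
    return cv2.projectPoints(X,cv2.Rodrigues(R)[0],t,c['K'],np.array([c['k1'],0,0,0.]))[0][:,0]
def tri(obs):
    A=np.zeros((3,3));b=np.zeros(3)
    for n,uv,s in obs:
        o,d=ray(n,uv,s);d=d/np.linalg.norm(d);P=np.eye(3)-np.outer(d,d);A+=P;b+=P@o
    X=np.linalg.solve(A,b)
    return X
def shot(n,name,crop=None,f=1):
    s=robot.observe();im=robot.camera(n);cv2.imwrite(f"pics/{name}_full.png",im)
    if crop:
        x0,y0,x1,y1=crop; im=im[y0:y1,x0:x1]
    im=cv2.resize(im,None,fx=f,fy=f,interpolation=cv2.INTER_CUBIC)
    cv2.imwrite(f"pics/{name}.png",im); return s
E
python3 - <<'E'
import cv2
t=cv2.imread('pics/top0.png');s=cv2.imread('pics/scene0.png')
cv2.imwrite('pics/t_park.png',cv2.resize(t[140:260,330:470],None,fx=5,fy=5,interpolation=2))
cv2.imwrite('pics/t_rail.png',cv2.resize(t[110:190,85:305],None,fx=3.6,fy=3.6,interpolation=2))
cv2.imwrite('pics/s_park.png',cv2.resize(s[200:370,110:260],None,fx=3.5,fy=3.5,interpolation=2))
cv2.imwrite('pics/s_rail.png',cv2.resize(s[160:310,290:490],None,fx=4,fy=4,interpolation=2))
E
```

```text
(no output)
```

View pics/t_park.png

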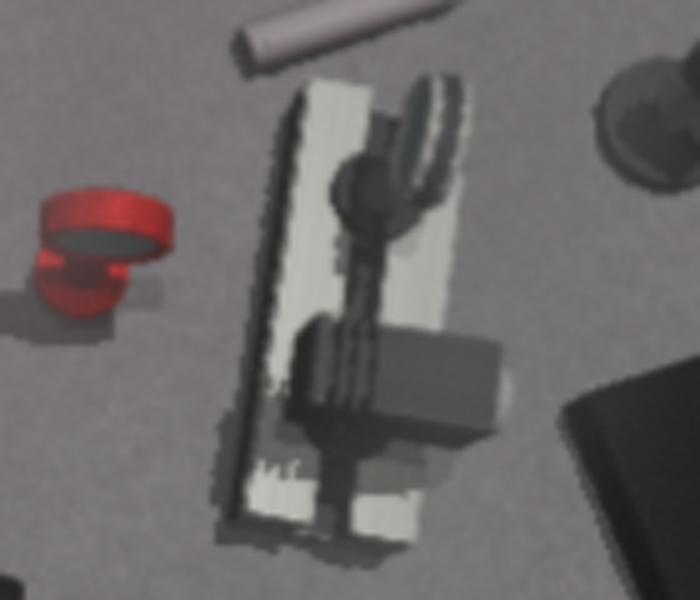

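View pics/t_rail.png

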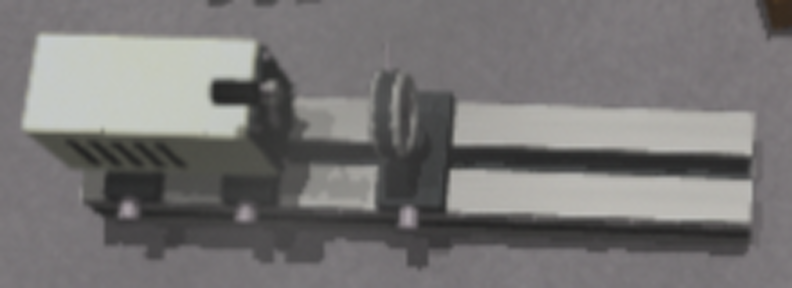

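View pics/s_park.png

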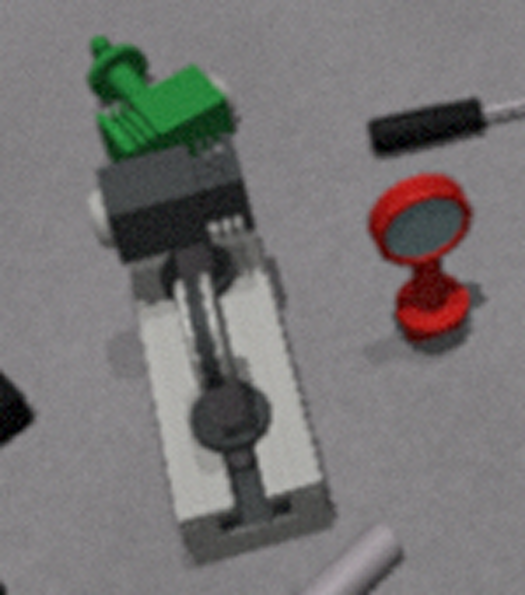

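View pics/s_rail.png

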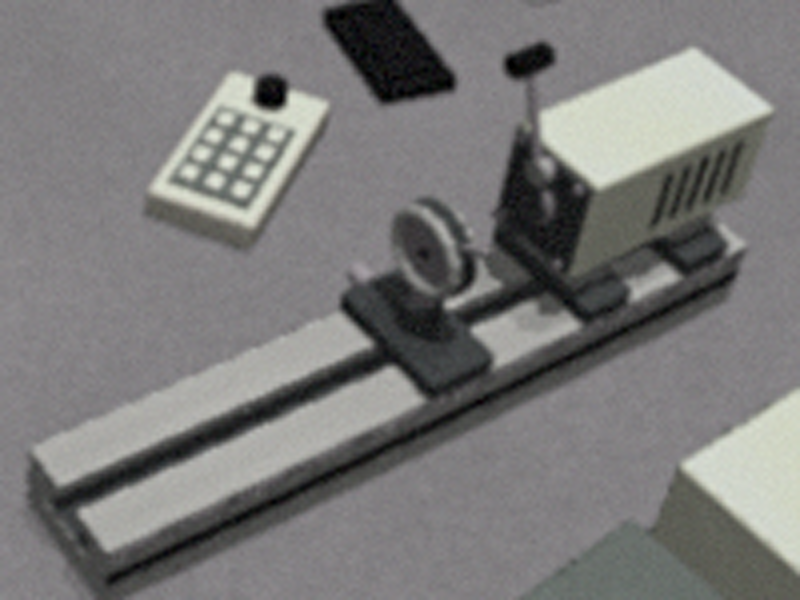

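```bash
python3 - <<'E'
from h import *
np.set_printoptions(precision=4,suppress=True)
P=lambda u,v:(330+u/5,140+v/5)
for nm,uv in dict(pA=(310,80),pB=(372,85),pC=(245,515),pD=(418,540)).items(): print(nm,onz('top',P(*uv),.05))
for nm,uv in dict(t1=(503,345),t2=(497,433),t3=(380,412),t4=(385,328)).items(): print(nm,onz('top',P(*uv),.144))
Q=lambda u,v:(85+u/3.6,110+v/3.6)
for nm,uv in dict(rA=(755,110),rB=(750,222),s1=(752,155),s2=(752,180),w1=(455,145),w2=(455,169),c1=(455,95),c2=(448,207)).items(): print(nm,onz('top',Q(*uv),.05))
S=lambda u,v:(290+u/4,160+v/4); SP=lambda u,v:(110+u/3.5,200+v/3.5)
for nm,uv in dict(rA=(28,455),rB=(110,552),s1=(55,497),s2=(85,515)).items(): print('sc',nm,onz('scene',S(*uv),.05))
print('grip',tri([('top',Q(234,92),None),('scene',S(530,60),None)]))
print('iris',tri([('top',Q(400,110),None),('scene',S(428,248),None)]))
for nm,uv in dict(t1=(98,170),t2=(118,215),t3=(243,178)).items(): print('sc',nm,onz('scene',SP(*uv),.144))
print('trapfront', tri([('top',P(503,345),None),('scene',SP(98,170),None)]))
s=robot.observe();print(Ro.from_rotvec(s['tool_rot']).as_matrix())
E
```

```text
pA [ 0.6107 -0.3253  0.05  ]
pB [ 0.6077 -0.3557  0.05  ]
pC [ 0.396  -0.2785  0.05  ]
pD [ 0.3831 -0.3585  0.05  ]
t1 [ 0.4541 -0.3719  0.144 ]
t2 [ 0.416  -0.3656  0.144 ]
t3 [ 0.4258 -0.3167  0.144 ]
t4 [ 0.4623 -0.3219  0.144 ]
rA [ 0.6548 -0.0867  0.05  ]
rB [ 0.5737 -0.0818  0.05  ]
s1 [ 0.6218 -0.084   0.05  ]
s2 [ 0.6037 -0.0837  0.05  ]
w1 [0.6324 0.1198 0.05  ]
w2 [0.6149 0.1193 0.05  ]
c1 [0.6694 0.121  0.05  ]
c2 [0.5876 0.1232 0.05  ]
sc rA [ 0.5777 -0.0848  0.05  ]
sc rB [ 0.6535 -0.0845  0.05  ]
sc s1 [ 0.6089 -0.0884  0.05  ]
sc s2 [ 0.6271 -0.0819  0.05  ]
grip [0.6041 0.2169 0.2078]
iris [0.6262 0.1402 0.1261]
sc t1 [ 0.4188 -0.3628  0.144 ]
sc t2 [ 0.4578 -0.3645  0.144 ]
sc t3 [ 0.4693 -0.2933  0.144 ]
trapfront [ 0.4474 -0.364   0.1709]
[[ 0.403   0.9152 -0.0005]
 [ 0.9152 -0.403  -0.0008]
 [-0.0009 -0.0002 -1.    ]]
```

>>> drive_tool --pt "10 -40 40 0 0 -10.5 0" --pt "30 -80 70 0 0 -21 0" --pt "45 -120 70 0 0 -31.5 0" --pt "60 -160 70 0 0 -42 0" --pt "75 -200 70 0 0 -52.5 0"

```text
time: 0.78
tool_pos: [0.2866, 0.279, 0.2692]
tool_rot: [-3.12, -0.367, 0.001]
ft_force: [0.6, 0.6, -0.2]
grip_width: 0.0852
```

>>> drive_tool --pt "10 -40 0 0 0 -10.5 0" --pt "20 -80 0 0 0 -21 0" --pt "30 -120 0 0 0 -31.5 0" --pt "40 -160 0 0 0 -42 0" --pt "50 -200 0 0 0 -52.5 0"

```text
time: 1.4
tool_pos: [0.3366, 0.0777, 0.2691]
tool_rot: [-2.957, 1.06, 0.001]
ft_force: [0.4, 0.4, -0.9]
grip_width: 0.0854
```

>>> drive_tool --pt "10 -40 0 0 0 -10.5 0" --pt "20 -80 0 0 0 -21 0" --pt "30 -120 0 0 0 -31.5 0" --pt "40 -160 0 0 0 -42 0" --pt "50 -200 0 0 0 -52.5 0"

```text
time: 2.02
tool_pos: [0.3867, -0.1237, 0.2691]
tool_rot: [-2.176, 2.265, 0.001]
ft_force: [0.3, 0.4, -0.1]
grip_width: 0.0853
```

>>> drive_tool --pt "10 -40 0 0 0 -10.5 0" --pt "20 -80 0 0 0 -21 0" --pt "30 -120 0 0 0 -31.5 0" --pt "40 -160 0 0 0 -42 0" --pt "50 -200 0 0 0 -52.5 0"

```text
time: 2.65
tool_pos: [0.4368, -0.325, 0.2688]
tool_rot: [-0.94, 2.997, 0.001]
ft_force: [0.4, 0.2, -0.1]
grip_width: 0.0854
```

```bash
cat > st.py <<'E'
from h import *
np.set_printoptions(precision=4,suppress=True)
s=robot.observe(); R=Ro.from_rotvec(s['tool_rot']).as_matrix()
print('t',s['time'],'p',s['tool_pos'],'yaw',np.degrees(np.arctan2(R[1,0],R[0,0])),'zax',R[:,2],'q',np.degrees(s['q']),'F',s['ft_force'],'M',s['wrist_torque'],'w',s['grip_width'])
E
python3 st.py
```

```text
t 2.65 p [ 0.4368 -0.325   0.2688] yaw -145.16470590343013 zax [ 0.0006  0.0008 -1.    ] q [-49.0163  18.238   75.1568   0.0582  86.6182  96.1449] F [ 0.4183  0.1986 -0.0987] M [0.0357 0.022  0.0333] w 0.08542199834561408
```

>>> drive_tool --pt "5 0 0 0 0 -10.5 0" --pt "5 0 0 0 0 -21 0" --pt "5 0 0 0 0 -31.5 0" --pt "5 0 0 0 0 -42 0" --pt "5 0 0 0 0 -44 0"

```text
time: 3.28
tool_pos: [0.4417, -0.3249, 0.2685]
tool_rot: [0.251, 3.131, 0.001]
ft_force: [1.1, -0.3, 0.2]
grip_width: 0.0855
```

```bash
python3 st.py; python3 -c "
from h import *
shot('wrist','w1',None,1.4)"
```

```text
t 3.275 p [ 0.4417 -0.3249  0.2685] yaw 170.82665236209198 zax [ 0.0007  0.0005 -1.    ] q [-48.6055  18.7611  74.4838   0.0502  86.7528 140.565 ] F [ 1.0943 -0.3006  0.1899] M [ 0.0126 -0.0467 -0.0222] w 0.08554480364063102
```

View pics/w1.png

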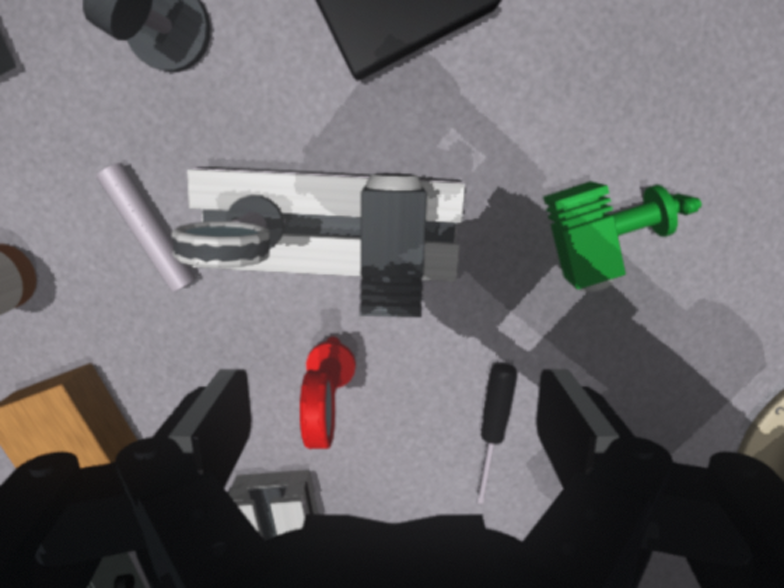

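```bash
python3 - <<'E'
from h import *
np.set_printoptions(precision=4,suppress=True)
im=cv2.imread('pics/w1_full.png');g=cv2.cvtColor(im,6).astype(int)
for r in (140,150,155,160,172,178,185,200): print(r,list(zip(range(252,312,1),g[r,252:312])) if r==140 else g[r,252:312])
for c in (270,280,290): print(c,g[120:235,c])
E
```

```text
140 [(252, np.int64(195)), (253, np.int64(195)), (254, np.int64(195)), (255, np.int64(194)), (256, np.int64(186)), (257, np.int64(151)), (258, np.int64(102)), (259, np.int64(86)), (260, np.int64(87)), (261, np.int64(86)), (262, np.int64(87)), (263, np.int64(86)), (264, np.int64(85)), (265, np.int64(86)), (266, np.int64(87)), (267, np.int64(86)), (268, np.int64(87)), (269, np.int64(86)), (270, np.int64(86)), (271, np.int64(85)), (272, np.int64(85)), (273, np.int64(86)), (274, np.int64(87)), (275, np.int64(87)), (276, np.int64(86)), (277, np.int64(85)), (278, np.int64(85)), (279, np.int64(83)), (280, np.int64(84)), (281, np.int64(85)), (282, np.int64(86)), (283, np.int64(86)), (284, np.int64(85)), (285, np.int64(84)), (286, np.int64(82)), (287, np.int64(81)), (288, np.int64(81)), (289, np.int64(79)), (290, np.int64(80)), (291, np.int64(81)), (292, np.int64(80)), (293, np.int64(81)), (294, np.int64(81)), (295, np.int64(81)), (296, np.int64(81)), (297, np.int64(80)), (298, np.int64(79)), (299, np.int64(81)), (300, np.int64(80)), (301, np.int64(81)), (302, np.int64(79)), (303, np.int64(77
[... 2637 characters left out ...]
  78  78  78  78  79  78  77  71  56  51  48  47  48
  46  47  47  46  46  44  43  45  46  42  42  41  43  44  45  45  44  40
  40  42  44  46  50  51  44  42  45  54  58  59  57  57  62  87 128 152
 155 154 156 158 161 161 160]
290 [141 141 140 126  79  71 126 153 161 163 164 166 166 165 164 145  88  71
  79  82  80  82  81  82  80  80  81  81  79  79  80  79  78  79  80  78
  78  78  77  79  79  79  78  78  77  77  78  77  77  77  77  76  77  76
  77  76  76  76  77  78  82  88  90  90  89  88  81  72  52  43  45  44
  45  45  46  46  44  42  42  44  44  43  39  39  42  43  44  43  43  41
  39  40  43  45  45  44  43  40  41  43  46  50  56  56  59  71 109 150
 159 159 158 158 155 154 154]
```

```bash
python3 - <<'E'
from h import *
np.set_printoptions(precision=4,suppress=True)
s=robot.observe()
f=lambda u,v,z=.144:onz('wrist',(u,v),z,s)
L1,L2=f(257.2,140),f(257.4,178); R1,R2=f(304.6,140),f(302.4,178)
F=f(280,136.2);B=f(280,224.7)
print(L1,L2,R1,R2,F,B)
print('width',np.linalg.norm(L1-R1),'len',np.linalg.norm(F-B))
for a,b in((L2,L1),(R2,R1),(B,F)): d=a-b; print(np.degrees(np.arctan2(-d[1],-d[0])))
c=(F+B)/2; w=(L1+L2+R1+R2)/4; print('c',c,'w',w)
E
```

```text
[ 0.4555 -0.368   0.144 ] [ 0.4611 -0.3359  0.144 ] [ 0.4162 -0.3617  0.144 ] [ 0.4227 -0.3297  0.144 ] [ 0.4361 -0.368   0.144 ] [ 0.4487 -0.2905  0.144 ]
width 0.039813880194862546 len 0.07854366515704607
-99.89310789146165
-101.47576732754868
-99.20439717672004
c [ 0.4424 -0.3293  0.144 ] w [ 0.4389 -0.3488  0.144 ]
```

```bash
python3 - <<'E'
from h import *
np.set_printoptions(precision=4,suppress=True)
s=robot.observe()
im=cv2.imread('pics/w1_full.png');g=cv2.GaussianBlur(cv2.cvtColor(im,6),(3,3),0).astype(float)
pts=[]
for c in list(range(140,252,8))+[309,314,319,324]:
    col=g[110:140,c]; d=np.diff(col); r=110+np.argmax(d)+.5; pts.append(onz('wrist',(c,r),.05,s)); print(c,r,d.max(),end='; ')
P=np.array(pts)[:,:2]; l=cv2.fitLine(P.astype(np.float32),cv2.DIST_HUBER,0,.001,.001).ravel(); print(l,np.degrees(np.arctan2(l[1],l[0])))
print(P)
for c in range(190,252,10):
    print(c,g[140:205,c].astype(int))
E
```

```text
140 121.5 27.0; 148 121.5 41.0; 156 120.5 38.0; 164 121.5 43.0; 172 121.5 39.0; 180 122.5 41.0; 188 122.5 40.0; 196 123.5 39.0; 204 123.5 40.0; 212 124.5 28.0; 220 123.5 33.0; 228 124.5 28.0; 236 125.5 33.0; 244 124.5 29.0; 309 128.5 34.0; 314 129.5 32.0; 319 129.5 32.0; 324 130.5 37.0; [ 0.9774 -0.2115  0.5012 -0.3829] -12.207622
[[ 0.5876 -0.4006]
 [ 0.5787 -0.3991]
 [ 0.5696 -0.3986]
 [ 0.5611 -0.396 ]
 [ 0.5523 -0.3945]
 [ 0.5438 -0.392 ]
 [ 0.5351 -0.3905]
 [ 0.5266 -0.388 ]
 [ 0.5179 -0.3865]
 [ 0.5094 -0.384 ]
 [ 0.5005 -0.3836]
 [ 0.4921 -0.3811]
 [ 0.4836 -0.3786]
 [ 0.4748 -0.3782]
 [ 0.4052 -0.3626]
 [ 0.3999 -0.3607]
 [ 0.3945 -0.3598]
 [ 0.3892 -0.3579]]
190 [157 117  86  77  81  84  84  84  84  84  83  83  82  83  78  68  60  58
  59  60  60  61  65  72  78  83  88  92  93  91  85  72  58  51  50  50
  50  51  54  59  67  80  92 107 133 170 202 216 218 217 215 213 206 191
 172 161 159 158 158 159 160 161 163 163 162]
200 [197 195 196 197 197 196 191 177 154 133 116  94  74  65  64  63  58  55
  54  54  53  54  56  59  60  60  60  62  69  81  96 111 125 142 171 202
 217 
[... 758 characters left out ...]
 81  76  73  91 140 192 220 226 226 226 225
 224 223 222 221 221 222 223 222 220 219 220 222 223 223 222 220 218 216
 211 195 172 159 160 162 161 158 155 153 152]
240 [197 195 194 193 195 196 196 196 195 193 191 191 188 170 135 108 100  99
  99 100 101 100  97  92  88  84  76  68  77 113 165 207 224 226 226 225
 225 224 222 221 221 222 223 223 222 220 220 221 222 222 222 220 219 217
 213 200 178 160 153 152 153 155 156 156 155]
250 [196 196 195 193 193 194 195 195 195 194 192 190 187 177 151 121 103  98
  98  99 100 100  97  92  87  84  79  72  71  91 139 191 218 225 226 225
 224 224 223 222 221 221 222 223 223 221 220 219 220 221 222 221 219 217
 216 211 193 167 152 151 153 155 156 155 154]
```

>>> drive_tool --pt "0.5 -5 -40 0 0 -1.8 0" --pt "0.5 -5 -90 0 0 -1.8 0" --pt "0.5 -5 -135 0 0 -1.8 0" --pt "0.5 -5 -165 0 0 -1.8 0" --pt "0.5 -5 -170.5 0 0 -1.8 0"

```text
time: 3.95
tool_pos: [0.4416, -0.3292, 0.0965]
tool_rot: [-0.296, -3.126, -0.005]
ft_force: [0.8, 0.6, 0.6]
grip_width: 0.0855
```

```bash
python3 st.py; python3 -c "
from h import *
shot('wrist','w2',None,1.4)"
```

```text
t 3.95 p [ 0.4416 -0.3292  0.0965] yaw 169.17236779015832 zax [-0.0015  0.0031 -1.    ] q [-48.9205  26.9599  89.004    0.0559  64.2256 141.8829] F [0.8484 0.5637 0.6089] M [ 0.0127 -0.0569  0.0303] w 0.08554767071808812
```

View pics/w2.png

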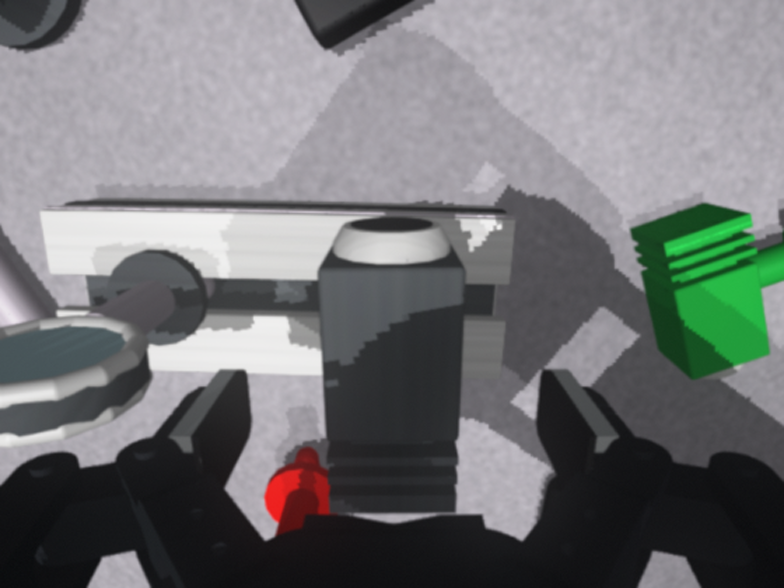

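```bash
python3 - <<'E'
from h import *
s=robot.observe();R=Ro.from_rotvec(s['tool_rot']).as_matrix()
for dy in(-.011,0,.011):
  for z in (.0,-.019,-.026):
    print(dy,z,proj('wrist',s['tool_pos']+R@np.array([0.04,dy,z]),s)*1.4)
u=np.array([np.cos(np.radians(-100.7)),np.sin(np.radians(-100.7)),0])
for x in(-.04,-.014,0,.04): print(x,proj('wrist',np.array([.4423,-.329,.144])+x*u,s)*1.4)
E
```

```text
-0.011 0.0 [[501.05631911 310.68641308]]
-0.011 -0.019 [[512.76419674 329.2274986 ]]
-0.011 -0.026 [[517.73897598 337.11778912]]
0 0.0 [[499.20618867 338.02402119]]
0 -0.019 [[510.4563952  359.11798729]]
0 -0.026 [[515.21964754 368.06345448]]
0.011 0.0 [[497.37778767 364.40771934]]
0.011 -0.019 [[508.18213866 387.82742676]]
0.011 -0.026 [[512.74007385 397.72435059]]
-0.04 [[393.91525477 513.81643734]]
-0.014 [[393.71674683 443.69211368]]
0 [[393.59938197 402.24280942]]
0.04 [[393.2197291  268.21297526]]
```

>>> drive_tool --pt "0 0 0 0 0 0 0.3" --pt "0 0 0 0 0 0 0.45" --pt "0 0 0 0 0 0 1" --pt "0 0 0 0 0 0 1" --pt "0 0 0 0 0 0 1"

```text
time: 4.62
tool_pos: [0.4423, -0.3301, 0.0986]
tool_rot: [0.297, 3.127, 0.0]
ft_force: [-1.2, 0.4, 5.3]
grip_width: 0.0386
```

```bash
python3 st.py; python3 -c "
from h import *
shot('wrist','w3',None,1.4)"
```

```text
t 4.625 p [ 0.4423 -0.3301  0.0986] yaw 169.16248675259968 zax [ 0.0009  0.0002 -1.    ] q [-48.9185  26.8243  88.8682   0.0516  64.2826 141.8966] F [-1.1753  0.3843  5.2629] M [0.1859 0.1895 0.0491] w 0.03862737655715224
```

View pics/w3.png

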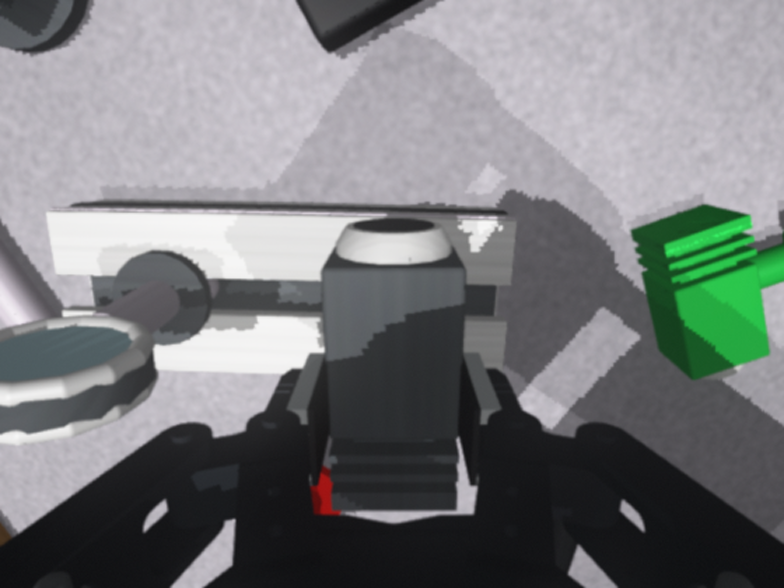

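>>> drive_tool --pt "0 0 10 0 0 0 1" --pt "0 0 30 0 0 0 1" --pt "0 0 60 0 0 0 1" --pt "0 0 110 0 0 0 1" --pt "0 0 160 0 0 0 1"

```text
time: 5.3
tool_pos: [0.442, -0.3296, 0.2601]
tool_rot: [0.296, 3.128, 0.002]
ft_force: [0.7, -1.9, -6.0]
grip_width: 0.0385
```

```bash
python3 st.py; python3 -c "
from h import *
shot('scene','s4',(60,150,320,380),3)"
```

```text
t 5.3 p [ 0.442  -0.3296  0.2601] yaw 169.17222817716592 zax [ 0.0001  0.0011 -1.    ] q [-48.9173  19.3723  74.8792   0.0468  85.7916 141.907 ] F [ 0.7112 -1.916  -5.968 ] M [-0.0625 -0.0406 -0.0224] w 0.03847885438892967
```

View pics/s4.png

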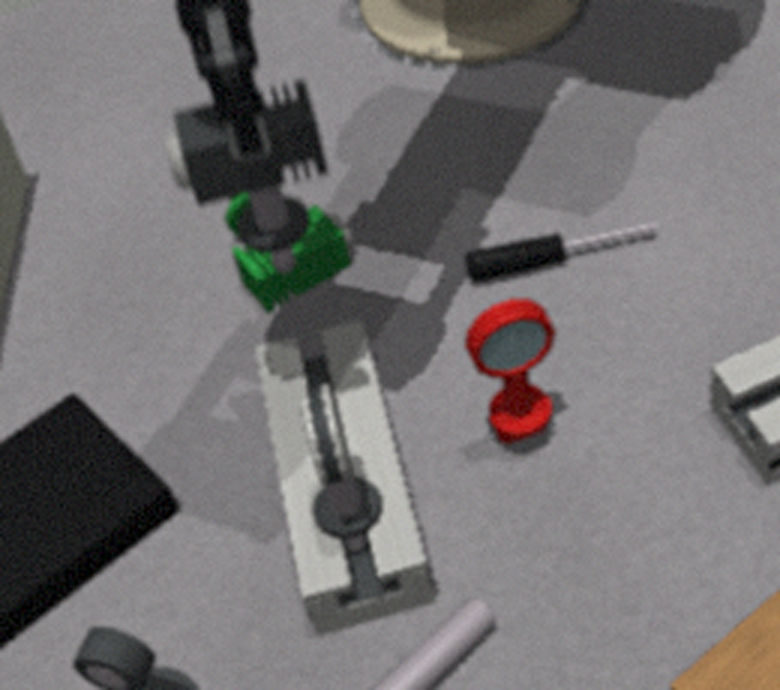

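>>> drive_tool --pt "12 33 5 0 0 10 1" --pt "24 66 10 0 0 20 1" --pt "36 99 10 0 0 30 1" --pt "48 132 10 0 0 40 1" --pt "60 165 10 0 0 50 1"

```text
time: 5.98
tool_pos: [0.5033, -0.1648, 0.2773]
tool_rot: [-1.059, 2.947, -0.003]
ft_force: [0.1, -1.5, -5.4]
grip_width: 0.0382
```

>>> drive_tool --pt "12 33 0 0 0 10 1" --pt "24 66 0 0 0 20 1" --pt "36 99 0 0 0 30 1" --pt "48 132 0 0 0 40 1" --pt "58 165 0 0 0 48 1"

```text
time: 6.6
tool_pos: [0.5613, 0.0014, 0.277]
tool_rot: [-2.172, 2.257, 0.005]
ft_force: [0.6, -0.3, -5.4]
grip_width: 0.0387
```

>>> drive_tool --pt "0 0 0 0 0 0 1" --pt "0 0 0 0 0 0 1"

```text
time: 6.85
tool_pos: [0.561, 0.0011, 0.2767]
tool_rot: [-2.171, 2.259, 0.006]
ft_force: [-0.3, 0.2, -4.8]
grip_width: 0.0382
```

```bash
python3 st.py; python3 -c "
from h import *
shot('wrist','w5',None,1.4)"
```

```text
t 6.85 p [0.561  0.0011 0.2767] yaw -92.25720104242404 zax [ 0.0036  0.0085 -1.    ] q [-12.1271  20.1854  71.3478   0.5194  88.3702  80.1165] F [-0.2718  0.1519 -4.7935] M [-0.0642 -0.0137 -0.0029] w 0.03824042639248616
```

View pics/w5.png

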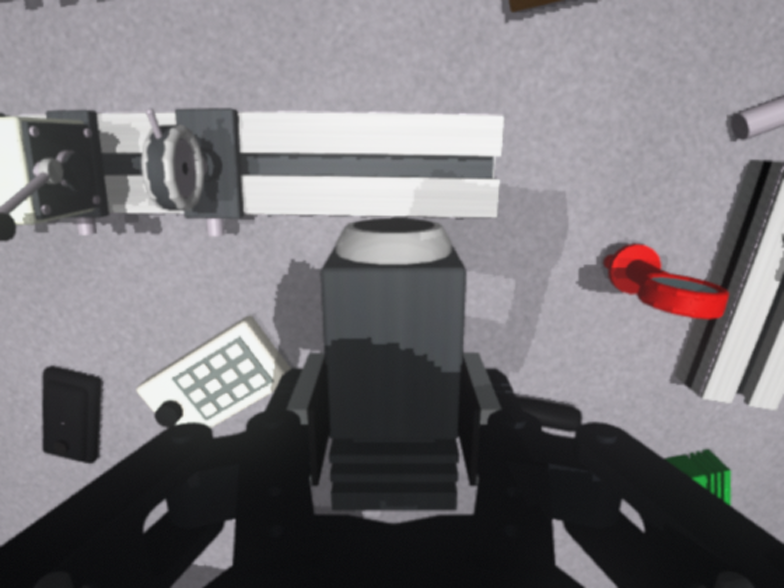

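```bash
cat > rail.py <<'E'
from h import *
np.set_printoptions(precision=4,suppress=True)
s=robot.observe()  # pose unchanged
im=cv2.imread('pics/w5_full.png');g=cv2.cvtColor(im,6).astype(float)
def sub(d,i):
    a,b,c=abs(d[i-1]),abs(d[i]),abs(d[i+1]); return i+.5*(a-c)/(a-2*b+c+1e-9)
def edge(c,r0,r1,sg):
    d=np.diff(cv2.GaussianBlur(g,(5,3),0)[r0:r1,c])*sg; i=int(np.argmax(d)); return r0+.5+(sub(d,i) if 0<i<len(d)-1 else i)
out={}
for nm,r0,r1,sg in(('far',72,90,1),('s1',100,115,-1),('s2',120,137,1),('near',146,162,-1)):
    P=np.array([onz('wrist',(c,edge(c,r0,r1,sg)),.05,s)[:2] for c in range(180,345,6)],np.float32)
    l=cv2.fitLine(P,cv2.DIST_HUBER,0,.001,.001).ravel()
    if l[1]>0:l[:2]*=-1
    print(nm,l,np.degrees(np.arctan2(l[1],l[0])),'x at y=.016',l[2]+(0.016-l[3])*l[0]/l[1])
for r in (95,100,135,140,145):
    row=cv2.GaussianBlur(g,(3,5),0)[r]; d=np.diff(row[340:375]); i=int(np.argmin(d)); e=onz('wrist',(340.5+i,r),.05,s)
    d2=np.diff(row[160:180]);j=int(np.argmax(d2)); print(r,'end',e,'carrier',160.5+j,onz('wrist',(160.5+j,r),.05,s))
E
python3 rail.py
```

```text
far [-0.053  -0.9986  0.6583  0.0096] -93.03761 x at y=.016 0.6586376
s1 [-0.0556 -0.9985  0.6282  0.031 ] -93.185104 x at y=.016 0.6273395
s2 [-0.055  -0.9985  0.6096  0.022 ] -93.15379 x at y=.016 0.60931605
near [-0.0574 -0.9984  0.5791  0.0271] -93.28951 x at y=.016 0.57849014
95 end [ 0.6392 -0.0846  0.05  ] carrier 170.5 [0.6479 0.1221 0.05  ]
100 end [ 0.6339 -0.0847  0.05  ] carrier 170.5 [0.6426 0.1227 0.05  ]
135 end [ 0.5958 -0.0818  0.05  ] carrier 172.5 [0.6042 0.1249 0.05  ]
140 end [ 0.5902 -0.0819  0.05  ] carrier 173.5 [0.5986 0.1244 0.05  ]
145 end [ 0.5846 -0.082   0.05  ] carrier 173.5 [0.5929 0.1251 0.05  ]
```

```bash
cat > held.py <<'E'
from h import *
import sys
np.set_printoptions(precision=4,suppress=True)
im=cv2.imread(sys.argv[1]);g=cv2.cvtColor(im,6).astype(float)
c=robot.get_calibration('wrist');T=np.array(c['T_tool_cam'])
def tl(u,v,z):
    p=cv2.undistortPoints(np.array([[[u,v]]],float),c['K'],np.array([c['k1'],0,0,0.]))[0,0]
    d=T[:3,:3]@np.array([p[0],p[1],1]);o=T[:3,3];return o+d*(z-o[2])/d[2]
G=cv2.GaussianBlur(g,(3,3),0)
print(G[180:205,280].astype(int)); print(G[355:372,280].astype(int))
for r in(210,225,240): print(r,G[r,222:245].astype(int),G[r,320:345].astype(int))
for z in(-.0454,): 
    print('front',tl(280,190.5,z),'rear',tl(280,363,z))
E
python3 held.py pics/w5_full.png
```

```text
[199 199 199 198 198 199 196 179 140  91  65  65  73  80  83  86  87  87
  87  87  86  86  85  85  85]
[ 35  35  35  35  36  37  40  45  59  86 115 132 136 135 134 134 131]
210 [ 98  99  99 100 101 100  94  83  73  72  77  81  82  82  83  83  82  81
  81  81  82  82  82] [ 84  85  85  86  87  87  88  87  86  83  82  93 121 150 165 169 170 172
 172 170 167 164 163 164 165]
225 [98 99 99 99 98 98 97 92 81 73 73 77 79 80 80 80 80 79 79 79 79 80 80] [ 81  82  83  84  84  85  84  84  82  79  81  98 127 148 156 160 164 167
 168 167 165 164 164 165 166]
240 [97 98 98 98 98 97 95 91 83 74 70 72 76 78 78 78 78 77 76 75 74 74 74] [ 80  81  81  82  82  83  82  81  78  77  90 114 135 144 146 146 146 147
 149 148 146 145 144 145 146]
front [-0.001  -0.0403 -0.0454] rear [-0.001   0.0384 -0.0454]
```

>>> drive_tool --pt "30 8 0 -0.5 0.2 -0.9 1" --pt "57.4 15.6 0 -0.5 0.2 -0.9 1" --pt "57.4 15.6 -50 -0.5 0.2 -0.9 1" --pt "57.4 15.6 -100 -0.5 0.2 -0.9 1" --pt "57.4 15.6 -130 -0.5 0.2 -0.9 1"

```text
time: 7.52
tool_pos: [0.6172, 0.0154, 0.1441]
tool_rot: [2.155, -2.283, -0.004]
ft_force: [-0.5, 0.5, -4.9]
grip_width: 0.0382
```

>>> drive_tool --pt "0 0 0 0 0 0 1" --pt "0 0 0 0 0 0 1"

```text
time: 7.78
tool_pos: [0.6178, 0.0146, 0.1456]
tool_rot: [2.154, -2.285, -0.001]
ft_force: [-0.0, 0.6, -5.4]
grip_width: 0.0383
```

```bash
python3 st.py; python3 -c "
from h import *
shot('wrist','w6',None,1.4);shot('scene','s6',(280,120,500,320),3.5)"
```

```text
t 7.775 p [0.6178 0.0146 0.1456] yaw -93.3854754351582 zax [-0.0012 -0.0002 -1.    ] q [-9.4833 32.13   72.8593 -0.026  75.0746 83.9089] F [-0.0025  0.5528 -5.4392] M [-0.0135 -0.0265  0.0017] w 0.03825586042712612
```

View pics/w6.png

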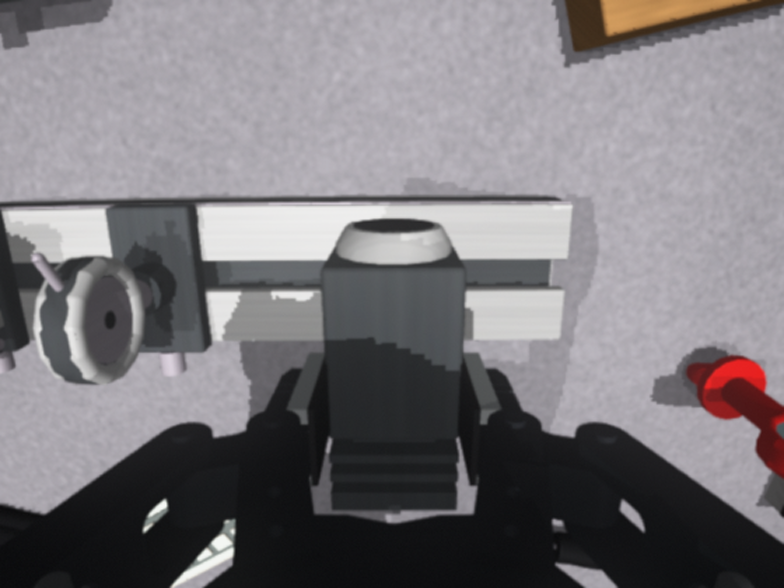

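View pics/s6.png

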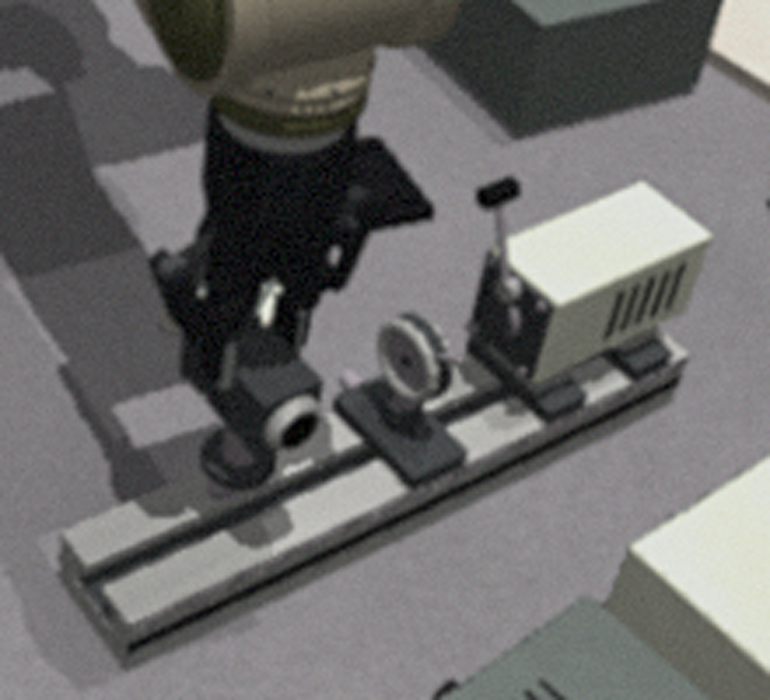

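```bash
python3 - <<'E'
from h import *
np.set_printoptions(precision=4,suppress=True)
s=robot.observe()
im=cv2.imread('pics/w6_full.png');g=cv2.cvtColor(im,6).astype(float);G=cv2.GaussianBlur(g,(5,3),0)
def fit(nm,cols,r0,r1,sg):
    P=[]
    for c in cols:
        d=np.diff(G[r0:r1,c])*sg;i=int(np.argmax(d));P.append(onz('wrist',(c,r0+.5+i),.05,s)[:2])
    l=cv2.fitLine(np.array(P,np.float32),cv2.DIST_HUBER,0,.001,.001).ravel()
    if l[1]>0:l[:2]*=-1
    print(nm,np.degrees(np.arctan2(l[1],l[0])),'x at .0146',l[2]+(0.0146-l[3])*l[0]/l[1])
C=list(range(150,230,4))+list(range(336,386,4))
fit('far',list(range(150,232,4))+list(range(330,400,4)),138,150,1);fit('s1',C,178,192,-1);fit('s2',C,198,212,1);fit('near',list(range(340,400,4)),235,250,-1)
for r in(150,165,215,230):
    d=np.diff(cv2.GaussianBlur(g,(3,5),0)[r,385:420]);i=int(np.argmin(d));print(onz('wrist',(385.5+i,r),.05,s))
E
```

```text
far -93.143585 x at .0146 0.6601286
s1 -93.046005 x at .0146 0.6278269
s2 -93.022964 x at .0146 0.6096718
near -93.15604 x at .0146 0.57877123
[ 0.6498 -0.0847  0.05  ]
[ 0.6381 -0.0836  0.05  ]
[ 0.5973 -0.0811  0.05  ]
[ 0.5843 -0.0808  0.05  ]
```

>>> drive_tool --pt "1 2.4 -5 0.0 -0.1 0.3 1" --pt "1 2.4 -12 0 -0.1 0.3 1" --pt "1 2.4 -18 0 -0.1 0.3 1" --pt "1 2.4 -24 0 -0.1 0.3 1" --pt "1 2.4 -29 0 -0.1 0.3 1"

```text
time: 8.5
tool_pos: [0.619, 0.0173, 0.1165]
tool_rot: [-2.161, 2.279, -0.002]
ft_force: [0.1, -0.8, -5.7]
grip_width: 0.0386
```

```bash
python3 st.py
```

```text
t 8.5 p [0.619  0.0173 0.1165] yaw -93.051824122886 zax [ 0.0013 -0.0003 -1.    ] q [-9.2213 33.6623 74.8573 -0.0065 71.4024 83.8326] F [ 0.1271 -0.7781 -5.7088] M [-0.0243  0.0309  0.006 ] w 0.038617932146253135
```

Lead-in is in (foot 6 mm below the top) with no contact force. Continue gently.

>>> drive_tool --pt "-0.3 0 -4 0 0 0 1" --pt "-0.3 0 -8 0 0 0 1" --pt "-0.3 0 -12 0 0 0 1" --pt "-0.3 0 -15 0 0 0 1" --pt "-0.3 0 -16 0 0 0 1"

```text
time: 9.12
tool_pos: [0.6186, 0.0173, 0.1002]
tool_rot: [-2.161, 2.279, -0.001]
ft_force: [0.1, -0.4, -6.0]
grip_width: 0.0381
```

```bash
python3 st.py
```

```text
t 9.125 p [0.6186 0.0173 0.1002] yaw -93.05473723061894 zax [ 0.0011 -0.0003 -1.    ] q [-9.2274 34.5367 75.9583 -0.0051 69.4424 83.8291] F [ 0.0728 -0.3679 -6.0098] M [ 0.0127  0.0097 -0.0133] w 0.03812002919435388
```

>>> drive_tool --pt "0 0 -1.5 0 0 0 1" --pt "0 0 -2.5 0 0 0 1" --pt "0 0 -3 0 0 0 1"

```text
time: 9.5
tool_pos: [0.6191, 0.0172, 0.0986]
tool_rot: [-2.16, 2.279, -0.004]
ft_force: [-3.6, 0.4, 7.7]
grip_width: 0.0386
```

```bash
python3 st.py;  python3 -c "
from h import *
shot('scene','s7',(320,190,420,290),6)"
```

```text
t 9.5 p [0.6191 0.0172 0.0986] yaw -93.04917729438986 zax [ 0.0029 -0.0006 -1.    ] q [-9.2254 34.6255 76.0659 -0.0085 69.1375 83.8267] F [-3.597   0.4359  7.6634] M [ 0.0899  0.7126 -0.0084] w 0.038585976235683384
```

View pics/s7.png

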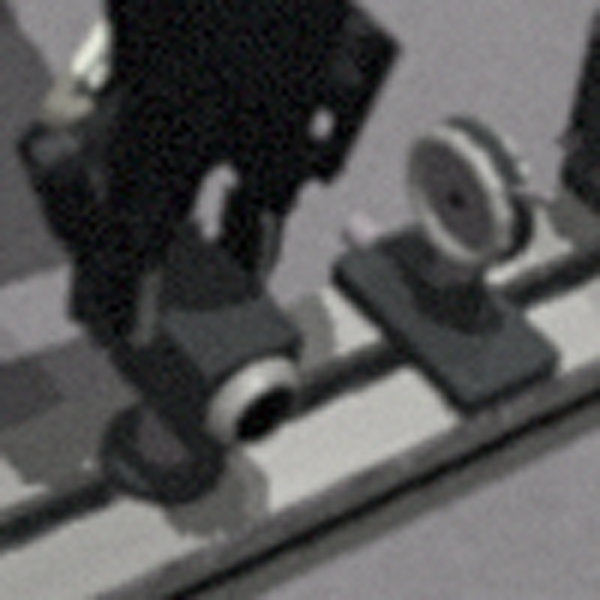

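>>> drive_tool --pt "0 0 -1 0 0.1 8 1" --pt "0 0 -1 0 0.1 16 1" --pt "0 0 -1 0 0.1 24 1" --pt "0 0 -1 0 0.1 32 1" --pt "0 0 -1 0 0.1 40 1"

```text
time: 10.18
tool_pos: [0.6193, 0.0174, 0.0986]
tool_rot: [-2.812, 1.396, -0.002]
ft_force: [-2.6, 0.3, 3.3]
grip_width: 0.0385
```

```bash
python3 st.py
```

```text
t 10.175 p [0.6193 0.0174 0.0986] yaw -52.800663673191785 zax [ 0.0021  0.001  -1.    ] q [-9.2436 34.6825 75.9736  0.0824 69.2355 43.5279] F [-2.5861  0.2844  3.3169] M [ 0.1034  0.5882 -0.2011] w 0.038469178730671225
```

>>> drive_tool --pt "0 0 -1 0 0 10 1" --pt "0 0 -1 0 0 20 1" --pt "0 0 -1 0 0 30 1" --pt "0 0 -1 0 0 40 1" --pt "0 0 -1 0 0 49.7 1"

```text
time: 10.8
tool_pos: [0.6191, 0.0165, 0.0986]
tool_rot: [-3.14, 0.078, -0.0]
ft_force: [-5.1, -3.6, 5.1]
grip_width: 0.0386
```

>>> drive_tool --pt "0 0 0 0 0 0 1" --pt "0 0 0 0 0 0 1"

```text
time: 11.05
tool_pos: [0.6189, 0.0162, 0.0986]
tool_rot: [-3.141, 0.079, 0.001]
ft_force: [-2.0, -2.7, -1.3]
grip_width: 0.0384
```

```bash
python3 st.py;  python3 -c "
from h import *
shot('wrist','w8',None,1.4)"
```

```text
t 11.05 p [0.6189 0.0162 0.0986] yaw -2.8955693290237092 zax [-0.0004  0.0001 -1.    ] q [-9.3292 34.7128 75.9179 -0.0009 69.3939 -6.4333] F [-1.9519 -2.7293 -1.2811] M [-0.6103  0.7574  0.3976] w 0.03842246091104348
```

View pics/w8.png

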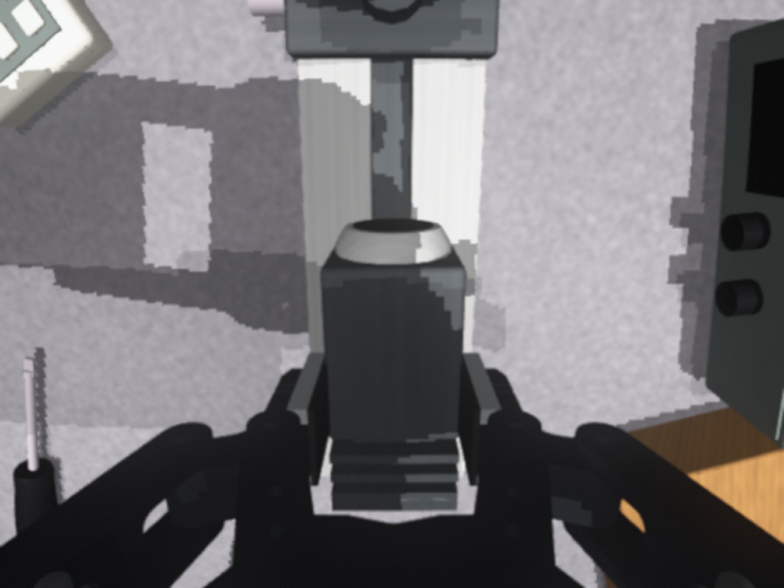

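>>> drive_tool --pt "0 0 1.5 0 0 -0.3 1" --pt "0 0 1.5 0 0 -0.3 1" --pt "0 0 1.5 0 0 -0.3 1"

```text
time: 11.48
tool_pos: [0.6186, 0.0164, 0.0988]
tool_rot: [-3.14, 0.088, 0.003]
ft_force: [3.3, -3.5, -20.3]
grip_width: 0.0383
```

```bash
python3 st.py
```

```text
t 11.475 p [0.6186 0.0164 0.0988] yaw -3.2051493795972408 zax [-0.0019  0.0006 -1.    ] q [-9.3222 34.7163 75.8907  0.0156 69.5071 -6.1225] F [  3.293   -3.5308 -20.3031] M [-0.3988 -0.7882  0.165 ] w 0.03825321119829688
```

>>> drive_tool --pt "0 0 -0.3 0 -0.1 0.1 1" --pt "0 0 -0.3 0 -0.1 0.1 0.4" --pt "0 0 -0.3 0 -0.1 0.1 0" --pt "0 0 -0.3 0 -0.1 0.1 0" --pt "0 0 -0.3 0 -0.1 0.1 0"

```text
time: 12.1
tool_pos: [0.6188, 0.0164, 0.099]
tool_rot: [-3.14, 0.085, -0.001]
ft_force: [0.7, -0.6, 0.2]
grip_width: 0.0854
```

>>> drive_tool --pt "0 0 10 0 0 0 0" --pt "0 0 40 0 0 0 0" --pt "0 -5 90 0 0 0 0" --pt "0 -10 140 0 0 0 0" --pt "0 -10 160 0 0 0 0"

```text
time: 12.72
tool_pos: [0.6194, 0.0061, 0.2633]
tool_rot: [3.14, -0.086, 0.01]
ft_force: [0.7, -0.2, -0.1]
grip_width: 0.0852
```

```bash
python3 st.py;  python3 -c "
from h import *
shot('wrist','w9',None,1.4)"
```

```text
t 12.725 p [0.6194 0.0061 0.2633] yaw -3.1290310592600736 zax [ 0.0064 -0.0005 -1.    ] q [-10.2787  28.4212  61.3069   0.0385  89.9056  -7.1496] F [ 0.6706 -0.2094 -0.1199] M [0.0277 0.0266 0.021 ] w 0.08524714616321924
```

View pics/w9.png

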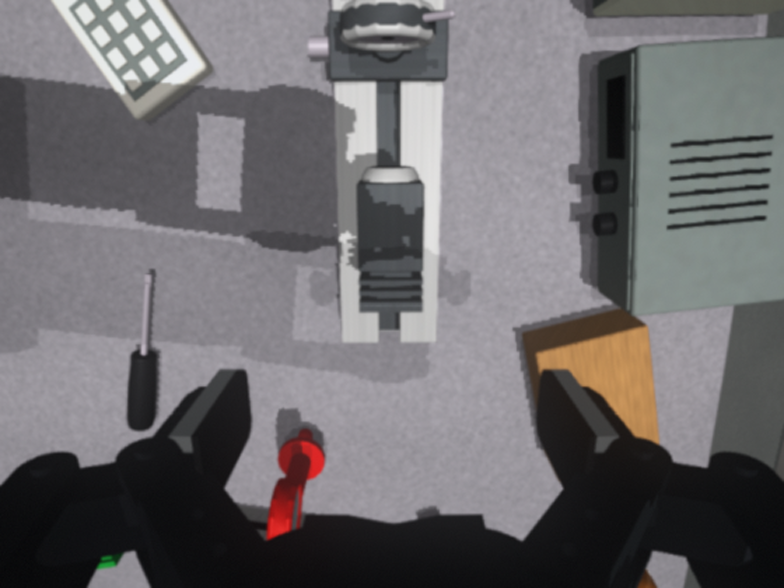

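```bash
python3 - <<'E'
from h import *
np.set_printoptions(precision=4,suppress=True)
s=robot.observe()
im=cv2.imread('pics/w9_full.png');g=cv2.cvtColor(im,6).astype(float);G=cv2.GaussianBlur(g,(3,5),0)
def fit(nm,rows,c0,c1,sg,z):
    P=[];cs=[]
    for r in rows:
        d=np.diff(G[r,c0:c1])*sg;i=int(np.argmax(d))
        cs.append(c0+i)
        if 0<i<len(d)-1:
            a,b,c=d[i-1:i+2]; i=i+.5*(a-c)/(a-2*b+c)
        P.append(onz('wrist',(c0+.5+i,r),z,s)[:2])
    l=cv2.fitLine(np.array(P,np.float32),cv2.DIST_HUBER,0,.001,.001).ravel()
    if l[1]>0:l[:2]*=-1
    print(nm,np.degrees(np.arctan2(l[1],l[0])),l[2]+(.017-l[3])*l[0]/l[1],cs)
fit('blockL',range(134,186,3),250,264,-1,.144)
fit('blockR',range(134,186,3),294,312,1,.144)
fit('railR',range(70,240,6),306,322,-1,.05)
fit('slotR',range(65,112,4),280,294,1,.05)
fit('slotL',range(65,112,4),264,276,-1,.05)
c=280
print(G[122:138,280].astype(int),G[215:228,276].astype(int))
print(onz('wrist',(280,130),.144,s))
E
```

```text
blockL -93.12982 0.59983134 [254, 254, 254, 254, 254, 254, 254, 254, 254, 254, 254, 254, 254, 255, 254, 255, 251, 255]
blockR -93.42634 0.63969 [302, 302, 302, 302, 302, 302, 302, 302, 302, 302, 301, 301, 301, 301, 301, 301, 301, 301]
railR -93.21814 0.65896255 [315, 315, 315, 315, 314, 315, 315, 314, 314, 314, 314, 314, 314, 313, 313, 313, 313, 312, 313, 313, 312, 312, 312, 312, 312, 312, 311, 311, 310]
slotR -93.04275 0.6278697 [285, 285, 285, 285, 285, 285, 285, 285, 285, 285, 285, 285]
slotL -93.107796 0.6096632 [268, 268, 268, 268, 268, 268, 268, 268, 268, 268, 268, 268]
[191 199 202 204 206 207 202 182 147 117 104 104 106 107 106 106] [64 76 86 89 88 85 83 82 80 79 79 79 78]
[0.6233 0.0566 0.144 ]
```

>>> drive_tool --pt "-35 40 15 0 -0.3 0 0.5" --pt "-60 90 17 0 -0.3 0 1" --pt "-80 140 17 0 -0.3 0 1" --pt "-100 190 17 0 -0.3 0 1" --pt "-100 205 17 0 -0.3 0 1"

```text
time: 13.4
tool_pos: [0.5185, 0.2136, 0.282]
tool_rot: [-3.14, 0.08, -0.022]
ft_force: [0.1, -0.5, 0.5]
grip_width: -0.0
```

>>> drive_tool --pt "0 0 0 0 0 0 1" --pt "0 0 0 0 0 0 1"

```text
time: 13.65
tool_pos: [0.5189, 0.2126, 0.2818]
tool_rot: [3.14, -0.082, 0.021]
ft_force: [0.6, -0.6, -0.3]
grip_width: -0.0004
```

```bash
python3 st.py;  python3 -c "
from h import *
shot('wrist','w10',None,1.4);shot('top','t10',(60,60,300,240),3.2);shot('scene','s10',(330,120,510,320),3)"
```

```text
t 13.65 p [0.5189 0.2126 0.2818] yaw -2.9940029446836043 zax [ 0.0136 -0.0007 -0.9999] q [10.4021 19.7277 71.2478 -0.181  88.2676 13.4004] F [ 0.6215 -0.626  -0.3131] M [-0.0154  0.0071 -0.0197] w -0.0003512263481178714
```

View pics/w10.png

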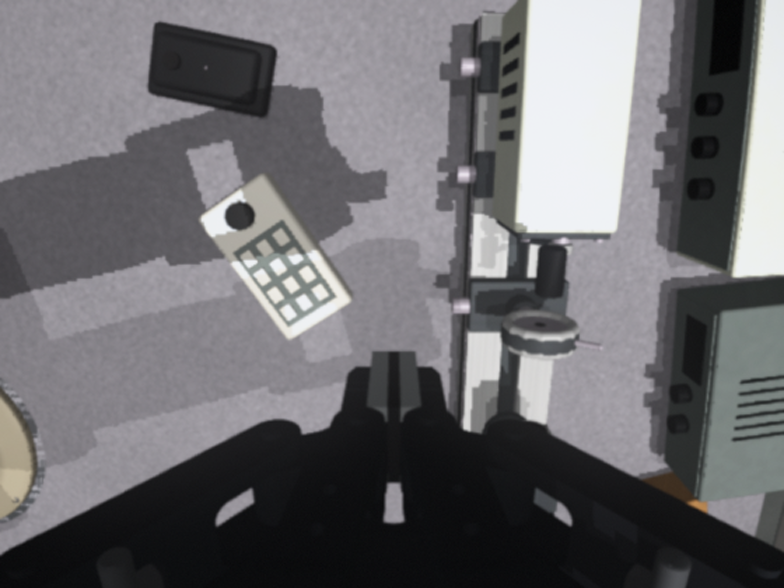

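View pics/t10.png

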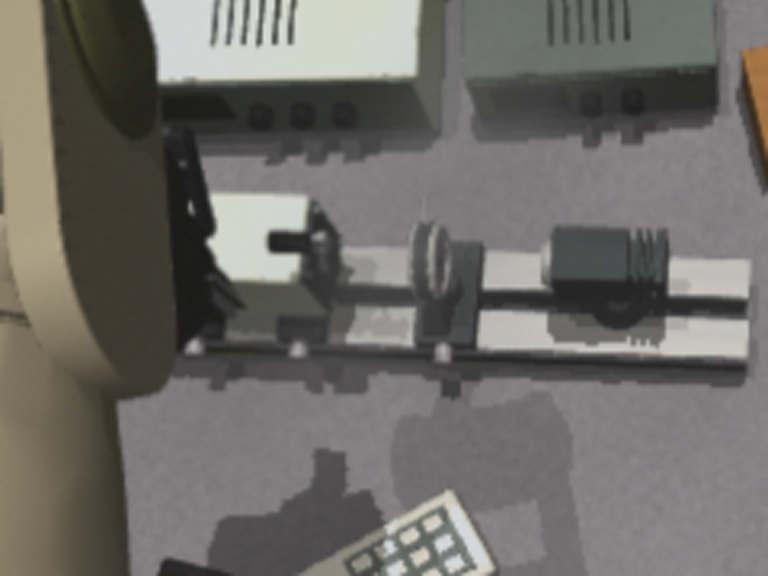

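View pics/s10.png

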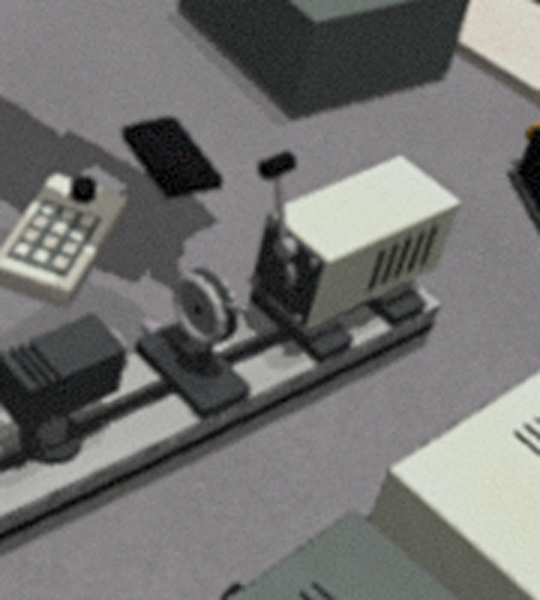

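```bash
python3 - <<'E'
from h import *
np.set_printoptions(precision=4,suppress=True)
s=robot.observe()
w=('wrist',(393.6,192.9),s);t=('top',(150.3,135.3),None);c=('scene',(422.3,174.7),None)
print(tri([w,t,c]),tri([w,t]),tri([w,c]),onz(*w[:2],.205,s),onz(*t[:2],.205),onz(*c[:2],.205))
E
```

```text
[0.6038 0.2166 0.2083] [0.6044 0.2166 0.207 ] [0.6034 0.217  0.2081] [0.6045 0.2162 0.205 ] [0.6059 0.2173 0.205 ] [0.6009 0.2204 0.205 ]
```

>>> drive_tool --pt "15 3 -30 0 0.8 0 1" --pt "30 3 -65 0 0.8 0 1" --pt "36 3 -86 0 0.8 0 1" --pt "36 3 -86 0 0.8 0 1"

```text
time: 14.3
tool_pos: [0.5546, 0.2147, 0.1944]
tool_rot: [3.139, -0.085, -0.006]
ft_force: [0.2, 0.2, -0.1]
grip_width: 0.0002
```

```bash
python3 st.py;  python3 -c "
from h import *
shot('wrist','w11',None,1.4);shot('scene','s11',(330,80,510,240),4)"
```

```text
t 14.3 p [0.5546 0.2147 0.1944] yaw -3.0906994658701743 zax [-0.0036 -0.0012 -1.    ] q [ 9.8977 27.181  73.2697 -0.0323 79.7646 12.994 ] F [ 0.19    0.2443 -0.0782] M [-0.0123  0.0157  0.0104] w 0.00015810405651437673
```

View pics/w11.png

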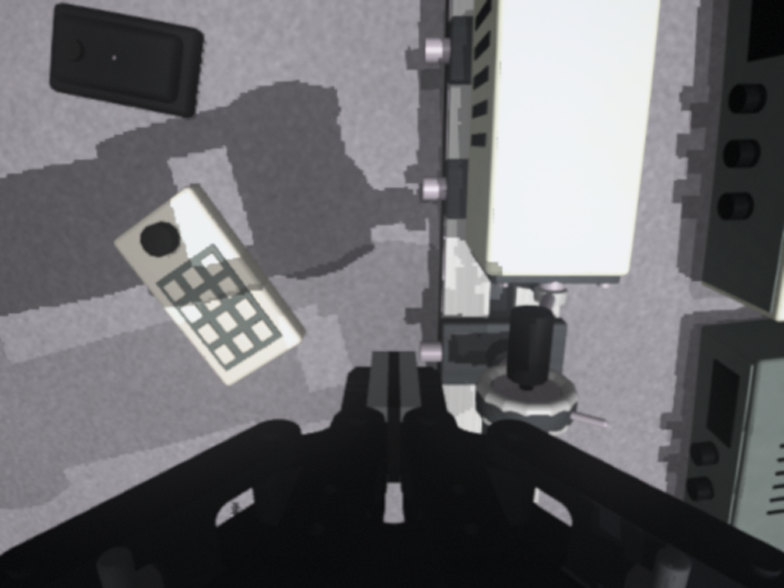

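View pics/s11.png

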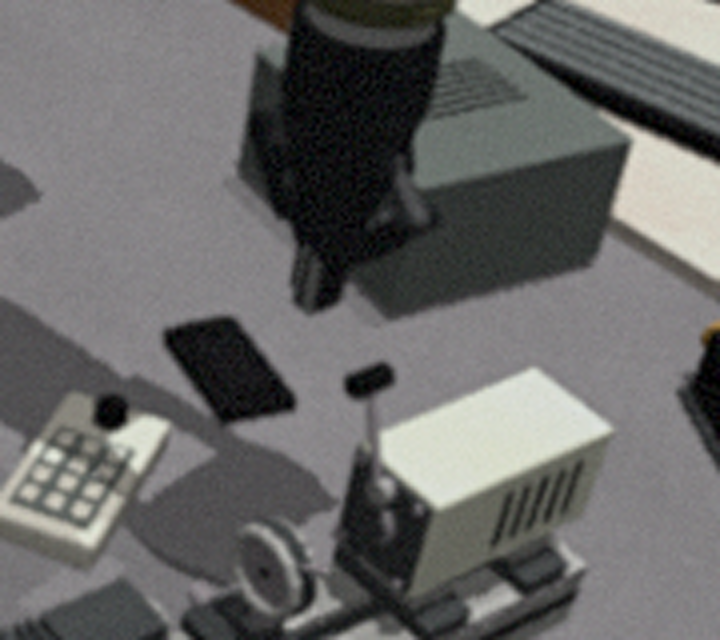

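>>> drive_tool --pt "10 -0.5 1 0 -0.2 0 1" --pt "20 -0.5 1 0 -0.2 0 1" --pt "28 -1 1 0 -0.2 0 1" --pt "36 -1.5 1 0 -0.2 0 1" --pt "44 -2 1 0 -0.2 0 1"

```text
time: 15.02
tool_pos: [0.5997, 0.2132, 0.1978]
tool_rot: [3.14, -0.084, 0.007]
ft_force: [0.3, -0.7, -0.3]
grip_width: 0.0002
```

```bash
python3 st.py;  python3 -c "
from h import *
shot('wrist','w12',None,1.4)"
```

```text
t 15.025 p [0.5997 0.2132 0.1978] yaw -3.0569390209897844 zax [ 0.0042 -0.0004 -1.    ] q [ 9.0652 32.3575 64.6687 -0.06   82.7392 12.1297] F [ 0.3003 -0.708  -0.2825] M [-0.0091  0.0362  0.0193] w 0.00017981866475604144
```

View pics/w12.png

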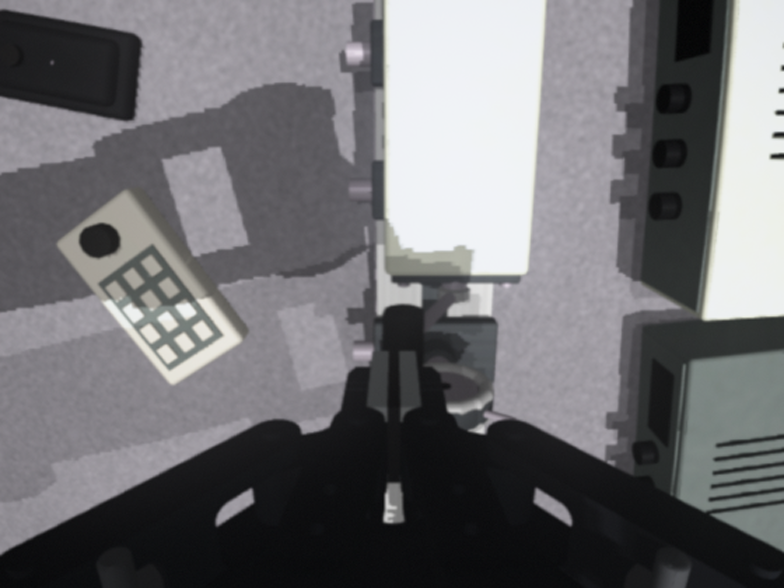

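```bash
python3 - <<'E'
from h import *
s=robot.observe();R=Ro.from_rotvec(s['tool_rot']).as_matrix()
for dy in(-.011,.011):
  for z in (0,-.019,-.03): print(dy,z,proj('wrist',s['tool_pos']+R@np.array([0,dy,z]),s)[0]*1.4)
print('open est grip', proj('wrist',[.604,.2165,.206],s)*1.4)
shot('top','t13',(90,80,230,200),5);shot('scene','s13',(360,110,500,230),5)
E
```

```text
-0.011 0 [392.25886181 314.41133545]
-0.011 -0.019 [392.22113669 333.29079493]
-0.011 -0.03 [392.19536988 346.23848661]
0.011 0 [392.29826105 368.11620862]
0.011 -0.019 [392.26679457 391.88659476]
0.011 -0.03 [392.24554548 408.05400088]
open est grip [[401.90597182 341.0415189 ]]
```

View pics/s13.png

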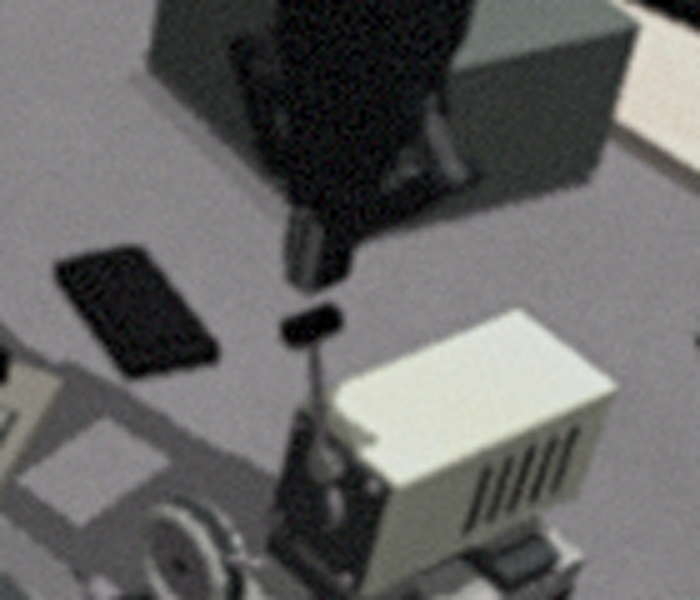

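View pics/t13.png

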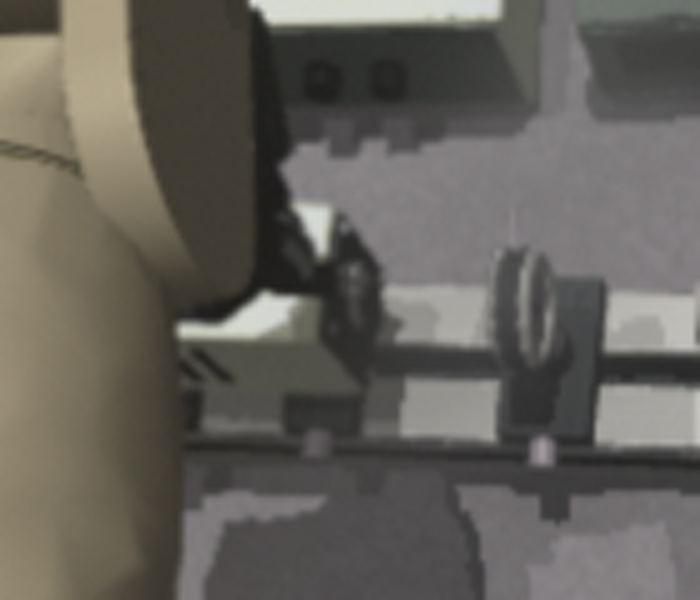

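```bash
python3 - <<'E'
from h import *
s=robot.observe()
for z in(.198,.21,.22,.23,.24): print(z,proj('scene',[.5997,.2132,z])[0], (proj('scene',[.5997,.2132,z])[0]-[360,110])*5)
print(proj('scene',[.604,.2165,.206])[0],robot.hold_point_z)
E
```

```text
0.198 [418.94838525 178.05995991] [294.74192624 340.29979955]
0.21 [419.97382011 173.68043865] [299.86910056 318.40219326]
0.22 [420.83773976 169.97853157] [304.18869882 299.89265785]
0.23 [421.71025267 166.22832089] [308.55126336 281.14160445]
0.24 [422.59140777 162.42909566] [312.95703884 262.14547829]
[422.13927804 175.69829688] 0.0187
```

>>> drive_tool --pt "-20 1 0 0 0.2 0 1" --pt "-45 2.5 0 0 0.2 0 1" --pt "-45 2.5 -15 0 0.2 0 1" --pt "-45 2.5 -27 0 0.2 0 1" --pt "-45 2.5 -27 0 0.2 0 1"

```text
time: 15.8
tool_pos: [0.5543, 0.2154, 0.169]
tool_rot: [3.14, -0.084, -0.003]
ft_force: [-0.6, 0.0, 0.2]
grip_width: -0.0001
```

```bash
python3 st.py;  python3 -c "
from h import *
shot('scene','s14',(360,110,500,230),5)"
```

```text
t 15.8 p [0.5543 0.2154 0.169 ] yaw -3.083137186481289 zax [-0.0021 -0.0009 -1.    ] q [ 9.9685 28.1439 75.6119 -0.0294 76.3738 13.0586] F [-0.5625  0.0492  0.2299] M [ 0.0551 -0.0066 -0.0264] w -9.540209151368037e-05
```

View pics/s14.png

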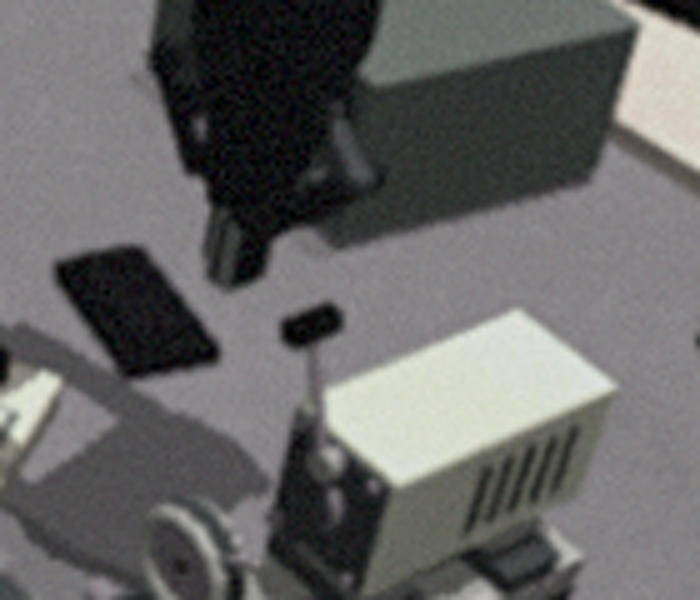

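```bash
python3 - <<'E'
from h import *
for z in(.169,.18,.19,.2,.21): print(z,(proj('scene',[.5543,.2154,z])[0]-[360,110])*5,(proj('scene',[.595,.2145,z])[0]-[360,110])*5)
E
```

```text
0.169 [215.74020508 335.42202705] [277.27482126 385.02304911]
0.18 [219.69128353 316.22783812] [281.781322   365.71471915]
0.19 [223.3194633 298.5501317] [285.92124039 347.92416222]
0.2 [226.98243526 280.65163581] [290.10251429 329.90387688]
0.21 [230.68040939 262.52920548] [294.32542809 311.65043467]
```

>>> drive_tool --pt "10 -0.5 1 0 0 0 1" --pt "20 -1 1 0 0 0 1" --pt "28 -1.5 1 0 0 0 1" --pt "36 -2 1 0 0 0 1" --pt "44 -2.5 1 0 0 0 1"

```text
time: 16.48
tool_pos: [0.5994, 0.2132, 0.1729]
tool_rot: [-3.14, 0.084, -0.003]
ft_force: [-3.2, -0.2, 5.1]
grip_width: 0.0001
```

```bash
python3 st.py;  python3 -c "
from h import *
shot('scene','s15',(360,110,500,230),5);shot('wrist','w15',None,1.4)"
```

```text
t 16.475 p [0.5994 0.2132 0.1729] yaw -3.069734108582717 zax [ 0.0016  0.     -1.    ] q [ 9.0528 33.2541 66.9068 -0.0146 79.7487 12.1251] F [-3.1741 -0.2117  5.0748] M [ 0.0079  0.3714 -0.0013] w 9.515677119370918e-05
```

View pics/s15.png

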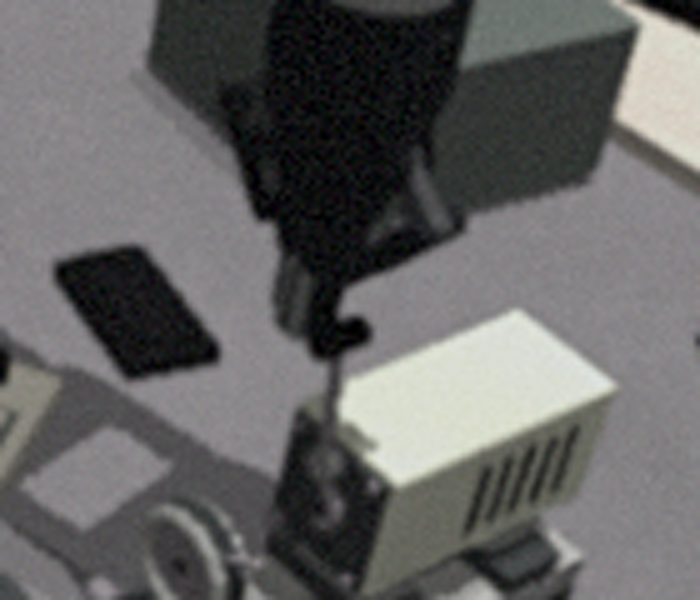

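View pics/w15.png

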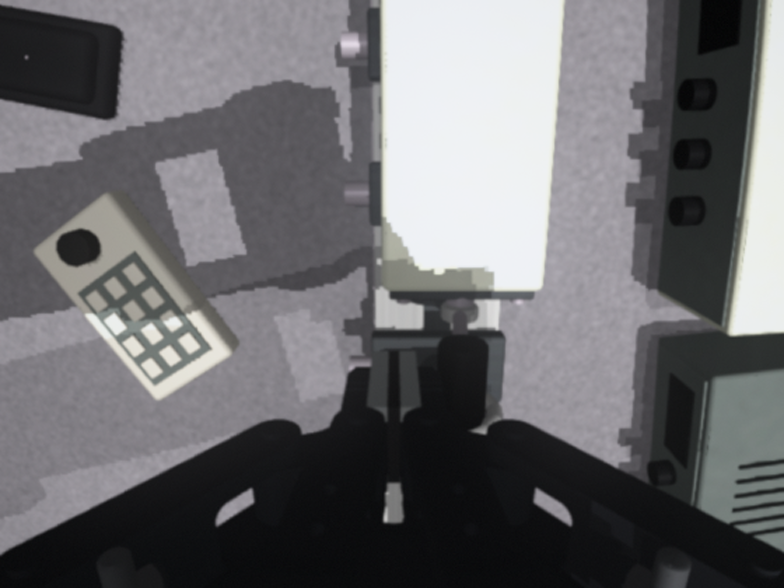

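>>> drive_tool --pt "8 -0.5 0 0 0 0 1" --pt "16 -1 0 0 0 0 1" --pt "24 -1.5 -1 0 0 0 1" --pt "32 -2 -2 0 0 0 1" --pt "38 -2 -3 0 0 0 1"

```text
time: 17.2
tool_pos: [0.6378, 0.2107, 0.1676]
tool_rot: [3.14, -0.085, -0.001]
ft_force: [-0.5, -0.5, -0.8]
grip_width: 0.0
```

```bash
python3 st.py;  python3 -c "
from h import *
shot('scene','s16',(360,110,500,230),5);shot('wrist','w16',None,1.4)"
```

```text
t 17.2 p [0.6378 0.2107 0.1676] yaw -3.1080238311196284 zax [-0.0007 -0.0008 -1.    ] q [ 8.3227 38.4363 59.0638 -0.0387 82.5483 11.4358] F [-0.4825 -0.4632 -0.7808] M [-0.0384  0.2173 -0.0533] w 1.805050692698583e-05
```

View pics/s16.png

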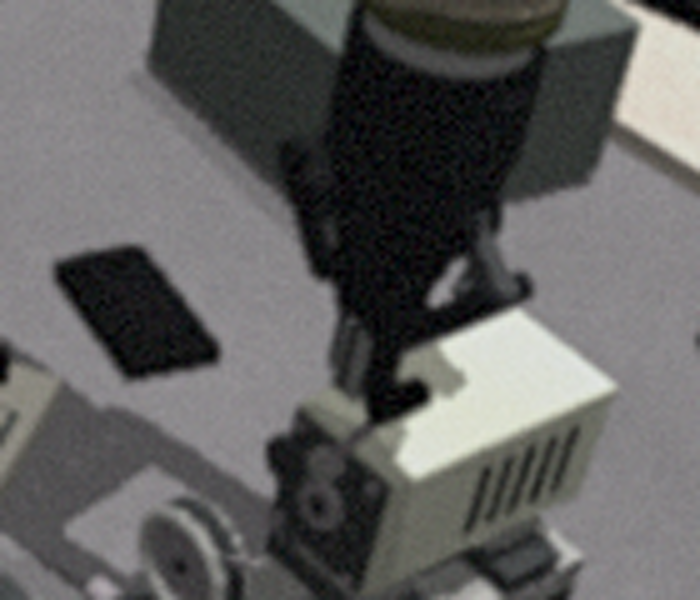

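View pics/w16.png

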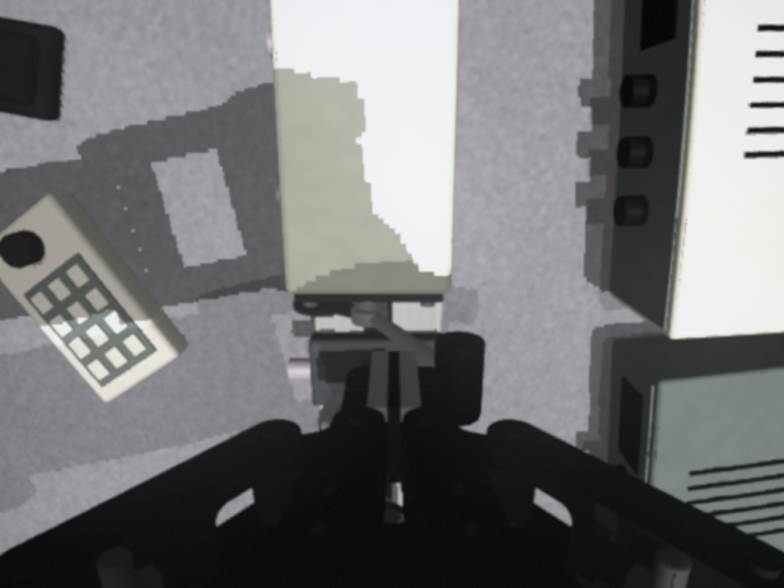

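>>> drive_tool --pt "3 0 0 0 0 0 1" --pt "6 0 0 0 0 0 1" --pt "8 0 0 0 0 0 1" --pt "8 0 0 0 0 0 1"

```text
time: 17.8
tool_pos: [0.6439, 0.2107, 0.1675]
tool_rot: [3.139, -0.085, -0.01]
ft_force: [-14.2, -2.3, 2.8]
grip_width: -0.0005
```

```bash
python3 st.py
```

```text
t 17.8 p [0.6439 0.2107 0.1675] yaw -3.0873329915212784 zax [-0.0062 -0.0015 -1.    ] q [ 8.2499 39.4912 57.2777 -0.0316 83.5944 11.3405] F [-14.2244  -2.2531   2.7838] M [-0.2382  2.2415 -0.03  ] w -0.00045261067475940486
```

>>> drive_tool --pt "-15 0 0 0 0 0 1" --pt "-50 0 0 0 0 0 1" --pt "-90 0 30 0 0 0 1" --pt "-130 0 70 0 0 0 1" --pt "-170 20 100 0 0 0 1"

```text
time: 18.42
tool_pos: [0.4731, 0.2303, 0.2696]
tool_rot: [3.139, -0.087, -0.006]
ft_force: [-0.1, 0.6, 0.3]
grip_width: -0.0001
```

>>> drive_tool --pt "-20 50 0 0 0 0 1" --pt "-50 90 0 0 0 0 1" --pt "-80 130 0 0 0 0 1" --pt "-80 130 0 0 0 0 1"

```text
time: 18.92
tool_pos: [0.3916, 0.3624, 0.27]
tool_rot: [3.14, -0.08, -0.004]
ft_force: [0.7, 0.2, -0.7]
grip_width: 0.0001
```

```bash
python3 st.py;  python3 -c "
from h import *
shot('scene','s17',(290,130,490,310),4);shot('top','t17',(85,100,445,260),2.2)"
```

```text
t 18.925 p [0.3916 0.3624 0.27  ] yaw -2.9360425280646414 zax [-0.0028 -0.0002 -1.    ] q [30.1567 16.8441 76.8369  0.0697 86.4638 33.0884] F [ 0.6732  0.2352 -0.6531] M [-0.0271 -0.0273  0.0125] w 0.00013239040198524405
```

View pics/s17.png

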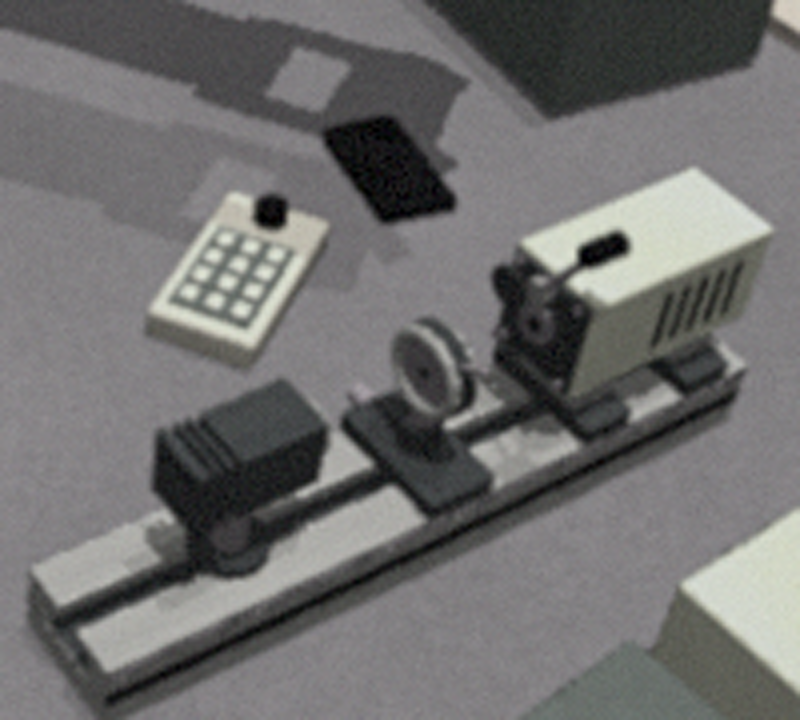

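View pics/t17.png

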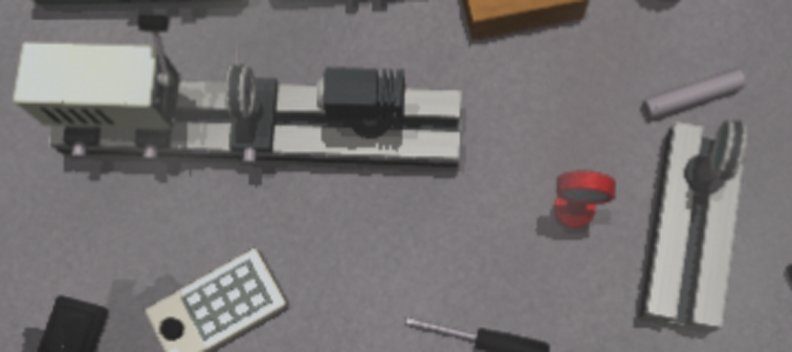

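```bash
python3 - <<'E'
from h import *
g=tri([('scene',(441,192),None),('top',(154.5,109.5),None)]);print(g)
c0=.6184+.0545*(g[1]-.0167); print('across',g[0]-c0,'angle',np.arctan2(g[0]-c0,g[2]-.148))
E
```

```text
[0.66414355 0.21208419 0.2056279 ]
across 0.035095115407175026 angle 0.5470073837148658
```

Lever measures 0.547 rad past upright (fully open at 0.55). Handing in.

```bash
python3 -c "
from bench import robot
print(robot.hand_in())"
```

```text
the job is handed in; nothing more can be done
None
```

The beam trap is locked in the long rail with its mouth facing the laser, and I opened the shutter only after that. I handed the job in at about 19 s, with the arm clear of everything. It gave no verdict.

**Trap:**
- I lifted it straight out of the parking rail, lowered it at mid-stretch and twisted it 90°.
- A test pull of about 20 N upward did not move it, so the foot is under the lips.
- After release, its measured heading agreed with the rail to about 0.2–0.3°. It sat about 1 mm from the slot centre line and within about 1 mm of the station point along the rail.

**Shutter:**
- I pushed the lever with shut fingers until it met its stop, where the force reached about 14 N.
- In the last pictures the lever leans 0.547 rad past upright (0.55 is fully open) and the aperture is uncovered.

**Left alone:** The lens mount and the red look-alike stand where they were in the last picture. The green look-alike was outside that last crop, but I never went near it.

**What disagreed:** The fingertips sit about 27 mm further back than the reported TCP. My first push therefore passed over the lever without touching it. I lowered the tool by that amount and the second push worked.

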